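# Turn the trolley wheel so its valve is ready for the pump

## Robot

A 6-joint arm with a two-finger parallel gripper is mounted at the origin on the work surface. World frame = base frame: x ahead of the robot, y to its left, z up, the work surface at z = 0. Lengths are in m, angles in degrees, forces in N, time in s.
With the tool pointing down it reaches from about 0.3 to 0.775 m from the base axis. Payload 14.6 kg.
Tool frame: the origin (TCP) lies midway between the tips of the shut fingers; the grasp point (between the pads) lies 19 mm behind it; z points along the fingers, y is the line along which they close (so a half turn about z gives the same grasp; the last joint's range is limited). The gripper opens to 85 mm and grips with 20 to 120 N. Pads are 22 mm wide; open, the fingers measure 114 mm over their backs; the gripper's body (76 mm by 85 mm) begins 54 mm behind the grasp point. The pads swing forward as they close: fully open they stand 13 mm farther back than shut.
Start: joints at [71.127, 17.183, 87.147, -0, 75.671, -3.816], TCP at [0.143, 0.531, 0.205] pointing down, gripper open.
Joint ranges: [-173.82, 173.82], [-45.26, 126.66], [13.44, 144.39], [-59.66, 239.66], [0, 175.72], [-146.38, 146.38]. Speed limits (degrees/s): [127.2, 127.2, 147.25, 180, 180, 180].

## Interface

Orientations are given as [roll, pitch, yaw] about the fixed x, y, z axes, in that order (R = Rz(yaw) Ry(pitch) Rx(roll)).
In Python, from cell import ctrl, grab_frame, camera_info gives the robot as it stands.
- The arm moves only by the tool jog_arm, never from a script. Its argument "increments" is a list of rows, each a list of 3 entries, a list of its own where there are three numbers: the opening, from 0 (shut) to 1 (fully open), then the shift along the tool's x, y, z in units of 25 mm (1.0 is 25 mm), then the turn, a rotation vector about the tool's x, y, z in units of 6 degrees (1.0 is 6 degrees). A call has exactly 8 rows; each row shifts and turns the commanded pose from where the row before left it, along the tool's axes as they then stand; what a row does not reach is not made up. A row lasts 1/10 s, in which the tool goes at most 50 mm and 8.59 degrees, less where a joint would pass 70% of its speed; a pose out of reach is approached as far as the arm can. A call is refused whole if a number of a shift passes 1 or a number of a turn 1, either way. A call with a gripper value outside its range is refused whole. The fingers move at their own pace and stop on an object; "squeeze" is the grip in N (left out, the last holds). Time passes only in rows, so rows that do not move let the fingers close, or fill a call up. It gives the time, the measured TCP pose, the force, the opening and the grip force at its end, in the units of the state.
- ctrl.get_state(): the state, without advancing time (a new reading comes with each control period).
- grab_frame(name): name is "side" or "top" or "wrist"; returns the picture (384x512x3 uint8, red, green, blue); there is no depth.
- camera_info(name): a dict with "K" (3x3 intrinsics, pixels), "extrinsics" (4x4, takes a point from world to camera coordinates). Camera axes: x right, y down, z forward; pixel columns grow to the right and rows downward; lengths in m; the calibration is good to about 2 mm. A picture is of the moment at which its call begins: read the wrist's pose just before it. camera_info takes no time and is no camera call; for the wrist camera it gives the pose at the moment of the call.
- ctrl.close_job(): hands the job in; it is judged then, once.
The state is a dict: "time": time; "qpos": joint angles; "dq": joint speeds; "joint_efforts": joint torques, N m; "eef_pos": TCP position; "orientation": TCP orientation; "ft_force": force on the tool from outside, world axes, zero at the start; "torque": the same for the moment, N m; "opening": finger opening in m; "gripper_force": force on a finger pad.
Only numpy, scipy, OpenCV 4.12 (cv2) and the standard library are available. Lean on these libraries where they do the work, as an engineer would, in place of code of your own. Each camera call takes 0.05 s, during which the arm holds its last target. There are 200 camera calls.

## Task

The sack-truck wheel on the bench stand has a flat tyre and has to be pumped up. With your fingers, push it round by its spokes, taking the next spoke whenever you run out of reach, until the valve is at the very bottom of the rim with its stem pointing straight up at the axle, and leave the wheel standing still like that. Keep your hand off the soft tyre and off the valve stem, and do not pick up or shift any of the other things on the bench.

Things in the scene. Friction and masses are not known exactly. Their poses are not given: they have to be found in the camera images.
- stand: Grey steel wheel stand, bolted down (cannot move). Base plate 10 mm thick; an inverted-V upright carries a level stub axle. Origin on the bench right below the wheel's centre; x along the axle, away from the robot's side (yaw within 0.25 rad); z up. Plate: x -60 to 100, y -125 to 125 mm. The upright is wholly behind the wheel (x over 42 mm): the wheel's face to the robot (-x) is open.
- wheel: Yellow plastic five-spoke wheel, 190 mm above the bench. Turns without end, both ways, about its x axis (the axle, pointing away from the robot), drag 0.1 to 0.2 N m; stays where left. Origin: its centre, on the axle. Its z axis is the way the valve stem points (valve to hub): done when z is straight up. Hub: radius 22 mm, reaching to x = -50 mm; 16 mm axle end to x = -56 mm. Rim: see rim.
- rim (a point): Point on the rim's inner face at the valve's foot, wheel (0, 0, -97) mm; axes as wheel. The rim is a yellow ring, inner radius 97 mm, x -19 to 19 mm. Seen from the robot, the five openings between hub, rim and spokes are clear.
- spoke0 (a point): Middle of the spoke across from the valve: wheel (-29, 0, 55) mm; axes as wheel. Each spoke is a radial bar, 16 mm wide, 14 mm deep along x, from hub to rim, dished towards the robot: its middle is at x = -37 mm at 25 mm radius, -29 at 55 mm, -21 at 85 mm. The five are 72 degrees apart, so the valve lies midway between two.
- spoke1 (a point): Middle of another spoke, 72 degrees from spoke0 by a right-hand turn about the wheel's x axis; 55 mm from the axle, x = -29 mm. Axes as wheel.
- spoke2 (a point): Middle of another spoke, 144 degrees from spoke0 by a right-hand turn about the wheel's x axis; 55 mm from the axle, x = -29 mm. Axes as wheel.
- spoke3 (a point): Middle of another spoke, 216 degrees from spoke0 by a right-hand turn about the wheel's x axis; 55 mm from the axle, x = -29 mm. Axes as wheel.
- spoke4 (a point): Middle of another spoke, 288 degrees from spoke0 by a right-hand turn about the wheel's x axis; 55 mm from the axle, x = -29 mm. Axes as wheel.
- tyre: Black soft rubber tyre on the wheel, round section 43 mm thick (x -22 to 22 mm), inner radius 110 mm, outer radius 154 mm; its top is 344 mm above the bench. Origin and axes as wheel; turns with it. The hand must stay off it.
- valve: Tyre valve, turns with the wheel; origin and axes as wheel. Black rubber foot 15 mm thick, black stem 10 mm thick with a brass tip, along wheel z at x = 0, y = 0, from z = -99 mm (foot, at the rim) to z = -55 mm (tip, towards the hub). Not to be pushed.
- inflator: Loose cordless tyre inflator, black block 135 x 58 x 46 mm with a brass nozzle, lying beside the stand. Origin under its middle, x along it. Leave alone.
- valve_cap: Loose black valve cap, 14 mm across, 16 mm tall, standing near the stand. Leave alone.
- spanner: Loose steel spanner 170 mm long, lying in front of the stand; x along it. Leave alone.
- tyre_lever: Loose blue plastic tyre lever 135 mm long, lying beside the stand; x along it. Leave alone.
- padlock: Loose brass padlock 60 x 50 x 20 mm, lying on the blue work mat. Leave alone.
- cylinder: Loose brass lock cylinder 66 mm long, 30 mm tall, on a black foot on the blue work mat. Leave alone.
- screwdriver: Loose screwdriver 170 mm long with navy handle, lying on the blue work mat. Leave alone.
- car_key: Loose key with a black head, 75 mm long, lying on the bench. Leave alone.

How it is judged:
By the outcome, as a careful person would: the job done as asked, in the order asked, and still so for the second after the job is handed in, with the robot touching nothing.
It also fails if it takes over 54 s, if anything falls off the work surface, if the arm or the gripper's body presses on something with over 40 N, if the wrist force passes 120 N, or if a joint passes its speed limit or range.

## Working session

There is one attempt and no reset: what is moved stays moved. The work goes in short steps, Python scripts to look and compute and a tool call to move; the robot and the scene stay as the last step left them, time stands still between calls to the robot, and variables do not carry over. Pictures are saved under pics/ and viewed, at most 10 in all, crops included, and the job is handed in when it is done.

Besides the shell and the picture viewer there is one more tool, called after ">>>" by a JSON object that holds its "fn" and its "kwargs", one argument or row to a line. jog_arm: Moves the arm, as the interface text tells. Its arguments: {"type":"object","properties":{"increments":{"type":"array"},"squeeze":{"type":"number"}},"required":["increments"]}

```bash
mkdir -p pics; python3 - <<'E'
from cell import ctrl,grab_frame,camera_info
import cv2,numpy as np
a=[]
for n in("side","top"):
    f=grab_frame(n);cv2.imwrite(f"pics/{n}0.png",f[...,::-1])
    i=camera_info(n);print(n,np.round(i["K"],1).tolist(),np.round(i["extrinsics"],3).tolist())
print(ctrl.get_state())
E
```

```text
side [[406.1, 0.0, 258.0], [0.0, 406.1, 188.0], [0.0, 0.0, 1.0]] [[0.689, -0.725, -0.004, -0.346], [-0.41, -0.385, -0.827, 0.325], [0.597, 0.572, -0.562, 0.917], [0.0, 0.0, 0.0, 1.0]]
top [[453.5, 0.0, 252.0], [0.0, 453.5, 195.5], [0.0, 0.0, 1.0]] [[-0.017, -1.0, 0.002, -0.036], [-0.988, 0.016, -0.151, 0.505], [0.151, -0.005, -0.989, 1.641], [0.0, 0.0, 0.0, 1.0]]
{'time': 0.1, 'qpos': array([ 7.11269267e+01,  1.72140863e+01,  8.71765292e+01, -2.88171060e-04,
        7.56712510e+01, -3.81411827e+00]), 'dq': array([ 0.00879106,  0.0083964 , -0.07502832,  0.02582584,  0.03956465,
        0.05616869]), 'joint_efforts': array([ 2.17350454e-03, -5.44374061e+01, -3.62372339e+01, -3.53127541e-05,
        3.06881098e-03,  2.51634191e-05]), 'eef_pos': array([0.14280673, 0.53088786, 0.20406394]), 'orientation': array([-1.79938252e+02, -3.83683572e-03,  1.64941114e+02]), 'ft_force': array([ 0.30662019,  0.33275027, -0.11052041]), 'torque': array([ 0.01716154, -0.03536314,  0.00033803]), 'gripper_force': 0.0, 'opening': 0.08506472844120225}
```

View pics/side0.png

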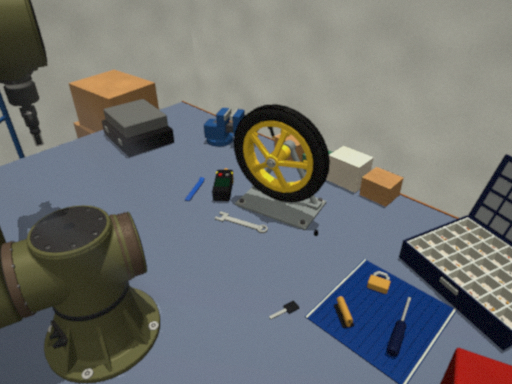

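View pics/top0.png

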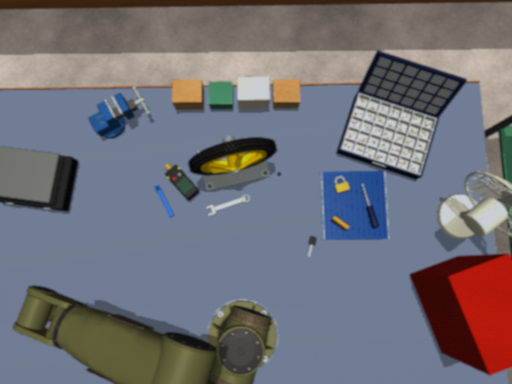

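The side view shows the wheel centred near (281,153), the base plate at (235-325, 190-225). In the top view the tyre is at (190-275, 138-175). I'll zoom in on both.

```bash
python3 - <<'E'
import cv2,numpy as np
s=cv2.imread("pics/side0.png")[95:235,225:335];t=cv2.imread("pics/top0.png")[130:220,150:290]
s=cv2.resize(s,None,fx=4,fy=4,interpolation=cv2.INTER_CUBIC)
t=cv2.resize(t,(360,231),interpolation=cv2.INTER_CUBIC)
o=np.zeros((560,800,3),np.uint8);o[:,:440]=s;o[:231,440:]=t
cv2.imwrite("pics/crop.png",o)
E
```

```text
(no output)
```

View pics/crop.png

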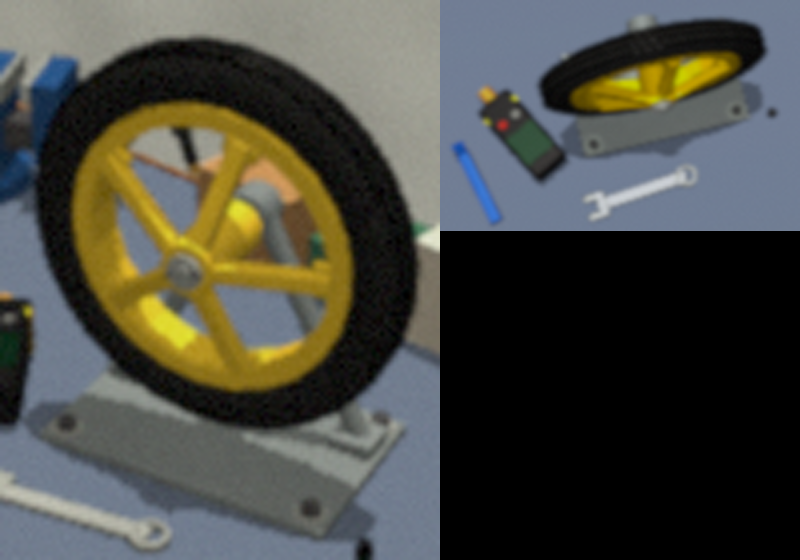

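The valve is near the top: stem at crop (178-190, 128-162), between spokes whose outer ends are at (112,155) and (243,148). The other three spokes end at (328,280), (243,365) and (115,298), and the axle end is at (186,271). I'll fit the pose to these.

```bash
cat > fit.py <<'E'
import numpy as np
from scipy.optimize import least_squares
from scipy.spatial.transform import Rotation as R
from cell import camera_info
I={n:camera_info(n) for n in("side","top")}
def proj(n,p,i=None):
    i=i or I[n];K=np.array(i["K"]);E=np.array(i["extrinsics"])
    q=K@(E[:3,:3]@p+E[:3,3]);return q[:2]/q[2]
def stand(v,p): return R.from_euler('z',v[2]).apply(p)+[v[0],v[1],0]
def wheel(v,p): return stand(v,R.from_euler('x',v[3]).apply(p)+[0,0,.19])
def spoke(k,r,x):
    return R.from_euler('x',72*k,degrees=True).apply([x,0,r])
E
python3 - <<'E'
from fit import *
S=lambda a,b:np.array([a/4+225,b/4+95]);T=lambda a,b:np.array([(a-440)/2.571+150,b/2.571+130])
obs=[("side",stand,[-.06,.125,.01],S(40,433)),("side",stand,[-.06,-.125,.01],S(322,533)),("side",stand,[.1,-.125,.01],S(405,425)),
("top",stand,[-.06,.125,.01],T(583,157)),("top",stand,[-.06,-.125,.01],T(750,117)),
("side",wheel,[-.056,0,0],S(186,271)),("side",wheel,[0,0,-.055],S(190,162))]
# spokes: right-hand turn about x (away from robot) = clockwise seen from robot; spoke0 is opposite valve (bottom)
ends=[(243,365),(115,298),(112,155),(243,148),(328,280)]
for k,e in enumerate(ends): obs.append(("side",wheel,spoke(k,.092,-.019),S(*e)))
f=lambda v:np.concatenate([proj(n,g(v,np.array(p)))-o for n,g,p,o in obs])
for t in(0,2,3,4,5):
    r=least_squares(f,[.5,0,0,t],loss='soft_l1');print(r.cost,r.x,np.degrees(r.x[2:]))
    if r.cost<60: print(np.round(f(r.x).reshape(-1,2),1).tolist())
E
```

```text
11.400157862782525 [0.61852237 0.02282684 0.23755762 2.77930189] [ 13.61104929 159.24226806]
[[-0.3, -0.0], [0.6, -0.2], [0.3, -0.9], [-0.1, -0.7], [-1.0, -1.4], [-1.2, 1.6], [1.3, 3.1], [-0.3, 0.0], [1.4, -0.3], [0.3, 3.3], [-0.9, 0.9], [-1.6, 0.4]]
11.400157862877077 [0.61852237 0.02282684 0.23755764 2.77930225] [ 13.61105041 159.2422891 ]
[[-0.3, -0.0], [0.6, -0.2], [0.3, -0.9], [-0.1, -0.7], [-1.0, -1.4], [-1.2, 1.6], [1.3, 3.1], [-0.3, 0.0], [1.4, -0.3], [0.3, 3.3], [-0.9, 0.9], [-1.6, 0.4]]
11.400157862806715 [0.61852237 0.02282684 0.23755762 2.77930181] [ 13.61104906 159.24226348]
[[-0.3, -0.0], [0.6, -0.2], [0.3, -0.9], [-0.1, -0.7], [-1.0, -1.4], [-1.2, 1.6], [1.3, 3.1], [-0.3, 0.0], [1.4, -0.3], [0.3, 3.3], [-0.9, 0.9], [-1.6, 0.4]]
11.400157862805026 [0.61852237 0.02282684 0.23755764 2.77930212] [ 13.61105017 159.24228171]
[[-0.3, -0.0], [0.6, -0.2], [0.3, -0.9], [-0.1, -0.7], [-1.0, -1.4], [-1.2, 1.6], [1.3, 3.1], [-0.3, 0.0], [1.4, -0.3], [0.3, 3.3], [-0.9, 0.9], [-1.6, 0.4]]
11.400157862774378 [0.61852237 0.02282684 0.23755763 2.77930198] [ 13.61104971 159.24227323]
[[-0.3, -0.0], [0.6, -0.2], [0.3, -0.9], [-0.1, -0.7], [-1.0, -1.4], [-1.2, 1.6], [1.3, 3.1], [-0.3, 0.0], [1.4, -0.3], [0.3, 3.3], [-0.9, 0.9], [-1.6, 0.4]]
```

>>> {"fn": "jog_arm", "kwargs": {
  "increments": [
    [0, [0, 0, -1], [0, -1, 0]],
    [0, [0, 0, -1], [0, -1, 0]],
    [0, [0, 0, -1], [0, -1, 0]],
    [0, [0, 0, -1], [0, -1, 0]],
    [0, [0, 0, 0], [0, -1, 0]],
    [0, [0, 0, 0], [0, -1, 0]],
    [0, [0, 0, 0], [0, -1, 0]],
    [0, [0, 0, 0], [0, -1, 0]]
  ]
}}

```text
time: 0.9
eef_pos: [0.1276, 0.5353, 0.3027]
orientation: [180.0, 48.2, 165.0]
ft_force: [-0.1, 0.1, 0.3]
opening: 0.0004
gripper_force: 0.0
```

```bash
python3 - <<'E'
from cell import ctrl,camera_info
import numpy as np
s=ctrl.get_state();print(s["time"],s["qpos"].round(2),s["eef_pos"].round(4),s["orientation"].round(2))
print(np.round(np.linalg.inv(camera_info("wrist")["extrinsics"]),3))
E
```

```text
0.9 [ 93.06  22.22  79.42 -45.42  95.29  20.78] [0.1276 0.5353 0.3027] [179.97  48.25 164.95]
[[ 0.259  0.425  0.867 -0.038]
 [ 0.966 -0.114 -0.233  0.579]
 [-0.     0.898 -0.44   0.366]
 [ 0.     0.     0.     1.   ]]
```

```bash
cat > kin.py <<'E'
import numpy as np
from scipy.optimize import least_squares
from scipy.spatial.transform import Rotation as R
D=[([71.127,17.214,87.177,0,75.671,-3.814],[.1428,.5309,.2041],[-179.94,0,164.94]),
([93.06,22.22,79.42,-45.42,95.29,20.78],[.1276,.5353,.3027],[179.97,48.25,164.95])]
def fk(q,p):
    d1,L2,L3,T,j6,e=p
    A=R.from_euler('z',q[0],degrees=True);B=A*R.from_euler('y',q[1],degrees=True)
    C=B*R.from_euler('y',q[2],degrees=True)
    F=C*R.from_euler('ZYZ',[q[3],q[4],q[5]+j6],degrees=True)
    return B.apply([0,0,L2])+C.apply([e,0,L3])+F.apply([0,0,T])+[0,0,d1],F
def RO(o): return R.from_euler('xyz',o,degrees=True)
E
python3 - <<'E'
from kin import *
for q,x,o in D:
    for j6 in(0,90,180,-90):
        P,F=fk(q,(.3,.45,.43,.3,j6,0));print(j6,np.degrees((F.inv()*RO(o)).magnitude()).round(2))
E
```

```text
0 90.0
90 0.0
180 90.0
-90 180.0
0 90.0
90 0.01
180 90.0
-90 180.0
```

```bash
python3 - <<'E'
from kin import *
for e0 in(0,None):
    g=lambda v:np.concatenate([fk(q,(v[0],v[1],v[2],v[3],90,0 if e0==0 else v[4]))[0]-x for q,x,o in D])
    r=least_squares(g,[.3,.45,.43,.3,0]);print(r.x.round(4),(r.fun*1000).round(2))
E
```

```text
[0.3218 0.2422 0.4953 0.2217 0.    ] [35.48 -9.39  4.26  1.36 -2.29 -4.26]
[0.9444 0.0426 0.6588 0.2199 0.4102] [ 34.64 -11.84  -0.    -0.     0.     0.  ]
```

```bash
cat > plan.py <<'E'
import sys,json
from kin import *
def rows(p,o,P,O,n,g=0):
    """even steps from pose (p,o) to (P,O) in n rows, tool-frame units, padded to 8s"""
    A,B=RO(o),RO(O);w=(A.inv()*B).as_rotvec(degrees=True)/n
    d=(np.array(P)-p)/n;out=[];p=np.array(p,float);C=A
    for i in range(n):
        s=np.round(C.inv().apply(d)/.025,2);t=np.round(w/6,2)
        out.append([g,(s+0).tolist(),(t+0).tolist()])
        C=C*R.from_rotvec(t*6,degrees=True)
    while len(out)%8: out.append([g,[0,0,0],[0,0,0]])
    return out
def show(r):
    for i in range(0,len(r),8): print(json.dumps(r[i:i+8]))
E
python3 - <<'E'
from plan import *
show(rows([.1276,.5353,.3027],[180,48.2,165],[.40,.10,.36],[180,20,175],24))
E
```

```text
[[0, [-0.49, -0.58, 0.4], [-0.04, 0.2, -0.06]], [0, [-0.49, -0.59, 0.39], [-0.04, 0.2, -0.06]], [0, [-0.5, -0.59, 0.38], [-0.04, 0.2, -0.06]], [0, [-0.5, -0.6, 0.36], [-0.04, 0.2, -0.06]], [0, [-0.51, -0.6, 0.35], [-0.04, 0.2, -0.06]], [0, [-0.51, -0.61, 0.34], [-0.04, 0.2, -0.06]], [0, [-0.51, -0.61, 0.33], [-0.04, 0.2, -0.06]], [0, [-0.51, -0.62, 0.31], [-0.04, 0.2, -0.06]]]
[[0, [-0.52, -0.62, 0.3], [-0.04, 0.2, -0.06]], [0, [-0.52, -0.62, 0.29], [-0.04, 0.2, -0.06]], [0, [-0.52, -0.63, 0.27], [-0.04, 0.2, -0.06]], [0, [-0.52, -0.63, 0.26], [-0.04, 0.2, -0.06]], [0, [-0.52, -0.64, 0.24], [-0.04, 0.2, -0.06]], [0, [-0.53, -0.64, 0.23], [-0.04, 0.2, -0.06]], [0, [-0.53, -0.65, 0.22], [-0.04, 0.2, -0.06]], [0, [-0.53, -0.65, 0.2], [-0.04, 0.2, -0.06]]]
[[0, [-0.53, -0.65, 0.19], [-0.04, 0.2, -0.06]], [0, [-0.53, -0.66, 0.18], [-0.04, 0.2, -0.06]], [0, [-0.53, -0.66, 0.16], [-0.04, 0.2, -0.06]], [0, [-0.52, -0.67, 0.15], [-0.04, 0.2, -0.06]], [0, [-0.52, -0.67, 0.13], [-0.04, 0.2, -0.06]], [0, [-0.52, -0.67, 0.12], [-0.04, 0.2, -0.06]], [0, [-0.52, -0.68, 0.11], [-0.04, 0.2, -0.06]], [0, [-0.52, -0.68, 0.09], [-0.04, 0.2, -0.06]]]
```

>>> {"fn": "jog_arm", "kwargs": {
  "increments": [
    [0, [-0.7, -0.9, 0.5], [0, 0.3, 0]],
    [0, [-0.7, -0.9, 0.5], [0, 0.3, 0]],
    [0, [-0.7, -0.9, 0.5], [0, 0.3, 0]],
    [0, [-0.7, -0.9, 0.5], [0, 0.3, 0]],
    [0, [-0.7, -0.9, 0.4], [0, 0.3, 0]],
    [0, [-0.7, -0.9, 0.4], [0, 0.3, 0]],
    [0, [-0.7, -0.9, 0.4], [0, 0.3, 0]],
    [0, [-0.7, -0.9, 0.4], [0, 0.3, 0]]
  ]
}}

```text
time: 1.7
eef_pos: [0.2401, 0.3175, 0.3289]
orientation: [180.0, 33.5, 165.0]
ft_force: [0.9, -0.1, 1.4]
opening: 0.0002
gripper_force: 0.0
```

>>> {"fn": "jog_arm", "kwargs": {
  "increments": [
    [0, [-0.7, -1, 0.3], [0, 0.3, 0]],
    [0, [-0.7, -1, 0.3], [0, 0.3, 0]],
    [0, [-0.7, -1, 0.3], [0, 0.3, 0]],
    [0, [-0.7, -1, 0.3], [0, 0.3, 0]],
    [0, [-0.3, -1, 0.1], [0, 0.3, 0]],
    [0, [-0.3, -1, 0.1], [0, 0.3, 0]],
    [0, [-0.3, -1, 0.1], [0, 0.3, 0]],
    [0, [-0.3, -1, 0], [0, 0.3, 0]]
  ]
}}

```text
time: 2.5
eef_pos: [0.29, 0.097, 0.3443]
orientation: [180.0, 19.1, 165.0]
ft_force: [1.1, -0.4, 0.3]
opening: -0.0002
gripper_force: 0.0
```

```bash
python3 - <<'E'
from cell import ctrl
from kin import *
s=ctrl.get_state();print(s["time"],s["qpos"].round(2).tolist(),s["eef_pos"].round(4).tolist(),s["orientation"].round(2).tolist())
D.append((s["qpos"],s["eef_pos"],0))
def pos(q,v):
    d1,a1,L2,e,L3,T,y1,y2=v
    A=R.from_euler('z',q[0],degrees=True);B=A*R.from_euler('y',q[1],degrees=True);C=B*R.from_euler('y',q[2],degrees=True)
    W=C*R.from_euler('z',q[3],degrees=True);F=W*R.from_euler('y',q[4],degrees=True)
    return A.apply([a1,y1,d1])+B.apply([0,0,L2])+C.apply([e,0,L3])+W.apply([0,y2,0])+F.apply([0,0,T])
for m in([1,0,1,0,1,1,1,0],[1,0,1,0,1,1,0,1],[1,0,1,0,1,1,1,1],[1,1,1,0,1,1,0,1]):
    m=np.array(m);g=lambda v:np.concatenate([pos(q,v*m)-x for q,x,o in D])
    r=least_squares(g,[.3,0,.45,0,.43,.3,0,0]);print((r.x*m).round(4),(r.fun*1000).round(2))
E
```

```text
2.5 [21.57, -30.51, 113.49, -11.38, 81.6, -53.27] [0.29, 0.097, 0.3443] [179.98, 19.14, 164.97]
[ 0.1953 -0.      0.4073  0.      0.4439  0.2705  0.0363  0.    ] [ 0.83  1.44 -0.57 -0.36 -1.55 -0.05 -0.24 -0.22  0.62]
[ 0.1967  0.      0.4066 -0.      0.445   0.26    0.      0.0327] [  4.57   1.13  10.32   5.66  -2.64 -15.36   0.17  -2.46   5.04]
[ 0.1953  0.      0.4073 -0.      0.4439  0.2705  0.0363  0.    ] [ 0.83  1.44 -0.57 -0.36 -1.55 -0.05 -0.24 -0.22  0.62]
[ 0.1956  0.0144  0.4052  0.      0.4308  0.2591 -0.      0.0325] [  4.8    1.27  12.31   5.12  -2.5  -14.18   0.88  -2.17   1.87]
```

```bash
cat >> kin.py <<'E'
lo=np.array([-173.8,-45.2,13.5,-59.6,0,-146.3]);hi=np.array([173.8,126.6,144.3,239.6,175.7,146.3])
def fk2(q):
    A=R.from_euler('z',q[0],degrees=True);B=A*R.from_euler('y',q[1],degrees=True);C=B*R.from_euler('y',q[2],degrees=True)
    F=C*R.from_euler('ZYZ',[q[3],q[4],q[5]+90],degrees=True)
    return A.apply([0,.0363,.1953])+B.apply([0,0,.4073])+C.apply([0,0,.4439])+F.apply([0,0,.2705]),F
def ik(P,O,q0):
    def g(q):
        x,F=fk2(q);return np.r_[(x-P)*10,(O.inv()*F).as_rotvec(),1e-4*(q-q0)/60]
    r=least_squares(g,np.clip(q0,lo+.1,hi-.1),bounds=(lo,hi));return r.x,r.cost
ST=(.6185,.0228,.2376)
def arc(phi,r,x): # phi deg clockwise from top seen by robot
    a=np.radians(phi);v=np.array([x,-r*np.sin(a),.19+r*np.cos(a)])
    return R.from_euler('z',ST[2]).apply(v)+[ST[0],ST[1],0]
def orn(tilt,yaw=13.6,spin=0): # tool z ahead, tilted down by tilt
    return R.from_euler('xyz',[180,90-tilt,yaw+180],degrees=True)*R.from_euler('z',spin,degrees=True)
E
python3 - <<'E'
from kin import *
for seed in([-10,-30,120,150,60,0],[-10,-30,100,20,20,0]):
  for tilt in(0,20,40):
   for spin in(0,):
    for phi in(-75,0,100):
      q,c=min((ik(arc(phi,.065,-.017),orn(tilt,spin=spin+k),np.array(seed,float)) for k in(0,180)),key=lambda t:t[1]+1e-9*np.abs(t[0][5]))
      print(tilt,phi,q.round(0),round(c,6))
E
```

```text
0 -75 [ -4.  14. 136. 160.  61. -80.] 0.0
0 0 [-14.   8. 132. 146.  56. -69.] 0.0
0 100 [-22.  23. 129. 140.  68. -73.] 0.0
20 -75 [ -3.   2. 131. 144.  27. -63.] 0.0
20 0 [-12.  -1. 126. 116.  27. -39.] 0.0
20 100 [-21.  11. 126. 122.  39. -52.] 0.0
40 -75 [ -1.   0. 120.  46.  15.  36.] 0.0
40 0 [ -9.  -1. 114.  44.  26.  34.] 0.0
40 100 [-17.   8. 116.  67.  25.   4.] 0.0
0 -75 [ -4.  14. 136. 160.  61. -80.] 0.0
0 0 [-14.   8. 132. 146.  56. -69.] 0.0
0 100 [-22.  23. 129. 140.  68. -73.] 0.0
20 -75 [ -3.   2. 131. 144.  27. -63.] 0.0
20 0 [-12.  -1. 126. 116.  27. -39.] 0.0
20 100 [-21.  11. 126. 122.  39. -52.] 0.0
40 -75 [ -1.   0. 120.  46.  15.  36.] 0.0
40 0 [ -9.  -1. 114.  44.  26.  34.] 0.0
40 100 [-17.   8. 116.  67.  25.   4.] 0.0
```

```bash
python3 - <<'E'
from plan import *
q=np.array([21.57,-30.51,113.49,-11.38,81.6,-53.27])
pre=arc(113,.065,-.10)
print("pre",pre.round(3))
W=[([.29,.097,.344],[180,19.1,165]),([.33,-.25,.34],[180,19,180]),([.36,-.20,.30],[180,60,193.6]),([.40,-.15,.26],[180,88,193.6]),(pre,[180,90,193.6]),(arc(113,.065,-.017),[180,90,193.6]),(arc(20,.065,-.017),[180,90,193.6]),(arc(-51,.065,-.017),[180,90,193.6]),(arc(-51,.065,-.1),[180,90,193.6])]
for (p,o),(P,O) in zip(W,W[1:]):
    A=RO(o);w=(A.inv()*RO(O)).as_rotvec();n=6;m=0
    for i in range(1,n+1):
        q2,c=ik(np.array(p)+(np.array(P)-p)*i/n,A*R.from_rotvec(w*i/n),q);m=max(m,c);d=abs(q2-q).max();q=q2
        if i%3==0:print(q.round(0),round(m,5),d.round(0))
E
```

```text
pre [ 0.535 -0.059  0.165]
[ -25.  -31.  114.    6.   79. -108.] 0.0 17.0
[ -52.  -14.  103.   15.   79. -143.] 0.0 9.0
[ -53.  -21.  114.   26.   68. -146.] 0.02421 4.0
[ -51.  -29.  126.   34.   54. -146.] 0.11837 5.0
[ -44.  -35.  136.   42.   38. -146.] 0.17515 6.0
[ -32.  -37.  143.   49.   18. -146.] 0.25137 7.0
[ -17.  -21.  140.   48.    3. -146.] 0.25358 5.0
[  -9.   -5.  132.   49.    0. -146.] 0.28104 5.0
[  -8.    1.  126.   49.    0. -146.] 0.27876 2.0
[  -7.    6.  120.   50.    0. -146.] 0.27876 2.0
[  -5.    1.  121.   51.    0. -146.] 0.24648 2.0
[  -3.   -3.  122.   52.    0. -146.] 0.24648 1.0
[  -0.   -3.  123.   52.    0. -146.] 0.16682 1.0
[   3.   -3.  124.   53.    0. -146.] 0.16682 1.0
[   3.  -10.  130.   53.    0. -146.] 0.15995 2.0
[   2.  -17.  136.   53.    0. -146.] 0.15995 2.0
```

```bash
cat > sim.py <<'E'
from plan import *
def sim(q,W,n=6):
    for (p,A),(P,B) in zip(W,W[1:]):
        w=(A.inv()*B).as_rotvec();m=0;dm=0
        for i in range(1,n+1):
            q2,c=ik(np.array(p)+(np.array(P)-p)*i/n,A*R.from_rotvec(w*i/n),q);m=max(m,c);dm=max(dm,abs(q2-q).max());q=q2
        print(q.round(0),round(m,5),dm.round(0))
def S(o,s): return RO(o)*R.from_euler('z',s,degrees=True)
E
python3 - <<'E'
from sim import *
q=np.array([21.57,-30.51,113.49,-11.38,81.6,-53.27])
pre=arc(113,.065,-.10)
for s in(90,180):
  print(s)
  W=[([.29,.097,.344],S([180,19.1,165],0)),([.33,-.08,.34],S([180,19,180],s*.6)),([.33,-.25,.34],S([180,19,180],s)),([.36,-.20,.30],S([180,60,193.6],s)),([.40,-.15,.26],S([180,88,193.6],s))]
  f=S([180,90,193.6],s)
  W+=[(pre,f),(arc(113,.065,-.017),f),(arc(20,.065,-.017),f),(arc(-51,.065,-.017),f),(arc(-51,.065,-.1),f)]
  sim(q,W)
E
```

```text
90
[-26. -28. 113.   9.  78. -63.] 0.0 9.0
[-52. -14. 103.  15.  79. -53.] 0.0 6.0
[ -70.  -19.  128.   63.   75. -104.] 0.0 9.0
[ -66.   -6.  144.   97.   81. -138.] 1e-05 7.0
[ -34.   13.  137.  120.   65. -146.] 0.02319 6.0
[ -25.   21.  126.  127.   61. -146.] 0.02337 2.0
[ -19.    8.  129.  133.   54. -146.] 0.01935 2.0
[ -11.    6.  132.  137.   49. -146.] 0.02139 1.0
[ -17.   -5.  144.  133.   52. -146.] 0.0206 2.0
180
[-26. -28. 113.   9.  78.  -9.] 0.0 9.0
[-52. -14. 103.  15.  79.  37.] 0.0 9.0
[-70. -19. 128.  63.  75. -14.] 0.0 9.0
[-66.  -6. 144.  97.  81. -48.] 1e-05 7.0
[-31.  20. 139. 133.  75. -75.] 0.00016 8.0
[-22.  25. 129. 142.  69. -74.] 0.0 2.0
[-17.  10. 131. 143.  57. -68.] 0.0 3.0
[ -6.  10. 135. 157.  58. -77.] 0.0 2.0
[-16.  -0. 144. 139.  59. -67.] 0.00601 11.0
```

```bash
python3 - <<'E'
from sim import *
q=np.array([21.57,-30.51,113.49,-11.38,81.6,-53.27])
for t in(10,15):
  pre=arc(113,.065,-.09);s=180
  W=[([.29,.097,.344],S([180,19.1,165],0)),([.33,-.08,.34],S([180,19,180],s*.6)),([.36,-.25,.34],S([180,19,180],s)),([.42,-.23,.30],S([180,60,193.6],s)),([.46,-.20,.26],S([180,90-t,193.6],s))]
  f=S([180,90-t,193.6],s);print(t,f.as_euler('xyz',degrees=True).round(1))
  W+=[(pre,f),(arc(113,.065,-.017),f),(arc(20,.065,-.017),f),(arc(-51,.065,-.017),f),(arc(-51,.065,-.09),f)]
  sim(q,W)
for (p,A),(P,B),n in zip(W,W[1:4],(16,16,8)):
  show(rows(p,A.as_euler('xyz',degrees=True),P,B.as_euler('xyz',degrees=True),n))
E
```

```text
10 [180.  -80.   13.6]
[-26. -28. 113.   9.  78.  -9.] 0.0 9.0
[-48. -11. 101.  14.  78.  40.] 0.0 9.0
[-62. -10. 121.  65.  68. -12.] 0.0 10.0
[-59.  -0. 132.  94.  70. -41.] 0.0 5.0
[-29.  12. 138. 128.  59. -66.] 0.0 7.0
[-22.  18. 129. 136.  54. -67.] 0.0 2.0
[-17.   4. 129. 133.  42. -57.] 0.0 2.0
[ -5.   4. 133. 150.  40. -70.] 0.0 3.0
[-11.  -7. 143. 143.  42. -65.] 0.0 2.0
15 [180.  -75.   13.6]
[-26. -28. 113.   9.  78.  -9.] 0.0 9.0
[-48. -11. 101.  14.  78.  40.] 0.0 9.0
[-62. -10. 121.  65.  68. -12.] 0.0 10.0
[-58.  -3. 131.  89.  66. -35.] 0.0 4.0
[-29.   8. 137. 124.  52. -61.] 0.0 7.0
[-21.  15. 128. 131.  47. -62.] 0.0 2.0
[-16.   2. 127. 125.  36. -49.] 0.0 3.0
[ -5.   1. 132. 144.  32. -64.] 0.0 4.0
[-10. -10. 141. 136.  34. -57.] 0.0 2.0
[[0, [-0.2, -0.4, 0.08], [-0.03, 0.05, 0.98]], [0, [-0.24, -0.38, 0.08], [-0.03, 0.05, 0.98]], [0, [-0.27, -0.35, 0.07], [-0.03, 0.05, 0.98]], [0, [-0.31, -0.32, 0.07], [-0.03, 0.05, 0.98]], [0, [-0.34, -0.29, 0.07], [-0.03, 0.05, 0.98]], [0, [-0.37, -0.25, 0.07], [-0.03, 0.05, 0.98]], [0, [-0.39, -0.22, 0.06], [-0.03, 0.05, 0.98]
[... 804 characters left out ...]
], [0.0, 0.0, 0.75]], [0, [-0.16, 0.4, 0.02], [0.0, 0.0, 0.75]], [0, [-0.13, 0.41, 0.02], [0.0, 0.0, 0.75]], [0, [-0.1, 0.42, 0.02], [0.0, 0.0, 0.75]], [0, [-0.06, 0.43, 0.02], [0.0, 0.0, 0.75]], [0, [-0.03, 0.43, 0.02], [0.0, 0.0, 0.75]], [0, [0.0, 0.43, 0.02], [0.0, 0.0, 0.75]], [0, [0.04, 0.43, 0.02], [0.0, 0.0, 0.75]]]
[[0, [0.22, -0.1, 0.29], [0.18, 0.85, -0.22]], [0, [0.19, -0.09, 0.31], [0.18, 0.85, -0.22]], [0, [0.17, -0.08, 0.32], [0.18, 0.85, -0.22]], [0, [0.14, -0.07, 0.34], [0.18, 0.85, -0.22]], [0, [0.11, -0.06, 0.35], [0.18, 0.85, -0.22]], [0, [0.08, -0.05, 0.36], [0.18, 0.85, -0.22]], [0, [0.05, -0.04, 0.37], [0.18, 0.85, -0.22]], [0, [0.02, -0.04, 0.37], [0.18, 0.85, -0.22]]]
```

>>> {"fn": "jog_arm", "kwargs": {
  "increments": [
    [0, [-0.2, -0.4, 0.1], [0, 0, 1]],
    [0, [-0.24, -0.38, 0.1], [0, 0, 1]],
    [0, [-0.27, -0.35, 0.1], [0, 0, 1]],
    [0, [-0.31, -0.32, 0.1], [0, 0, 1]],
    [0, [-0.34, -0.29, 0.1], [0, 0, 1]],
    [0, [-0.37, -0.25, 0.1], [0, 0, 1]],
    [0, [-0.4, -0.22, 0.1], [0, 0, 1]],
    [0, [-0.41, -0.17, 0.1], [0, 0, 1]]
  ]
}}

```text
time: 3.3
eef_pos: [0.3112, 0.0084, 0.3381]
orientation: [165.4, 12.6, 115.1]
ft_force: [0.3, 1.2, -0.8]
opening: 0.0003
gripper_force: 0.0
```

>>> {"fn": "jog_arm", "kwargs": {
  "increments": [
    [0, [-0.43, -0.13, 0.05], [0, 0, 1]],
    [0, [-0.44, -0.09, 0.05], [0, 0, 1]],
    [0, [-0.45, -0.04, 0.05], [0, 0, 1]],
    [0, [-0.45, 0, 0.05], [0, 0, 1]],
    [0, [-0.45, 0.05, 0.05], [0, 0, 1]],
    [0, [-0.44, 0.1, 0.05], [0, 0, 1]],
    [0, [-0.43, 0.14, 0.05], [0, 0, 1]],
    [0, [-0.41, 0.19, 0.05], [0, 0, 1]]
  ]
}}

```text
time: 4.1
eef_pos: [0.3273, -0.0808, 0.341]
orientation: [160.9, -2.1, 69.0]
ft_force: [-0.0, -0.0, -0.7]
opening: -0.0001
gripper_force: 0.0
```

>>> {"fn": "jog_arm", "kwargs": {
  "increments": [
    [0, [-0.38, 0.2, 0], [0, 0, 0.75]],
    [0, [-0.37, 0.23, 0], [0, 0, 0.75]],
    [0, [-0.35, 0.26, 0], [0, 0, 0.75]],
    [0, [-0.33, 0.28, 0], [0, 0, 0.75]],
    [0, [-0.3, 0.31, 0], [0, 0, 0.75]],
    [0, [-0.28, 0.33, 0], [0, 0, 0.75]],
    [0, [-0.25, 0.35, 0], [0, 0, 0.75]],
    [0, [-0.22, 0.37, 0], [0, 0, 0.75]]
  ]
}}

```text
time: 4.9
eef_pos: [0.3353, -0.1662, 0.3515]
orientation: [165.5, -12.8, 34.4]
ft_force: [1.1, -0.4, 0.4]
opening: 0.0001
gripper_force: 0.0
```

>>> {"fn": "jog_arm", "kwargs": {
  "increments": [
    [0, [-0.19, 0.39, 0], [0, 0, 0.75]],
    [0, [-0.16, 0.4, 0], [0, 0, 0.75]],
    [0, [-0.13, 0.41, 0], [0, 0, 0.75]],
    [0, [-0.1, 0.42, 0], [0, 0, 0.75]],
    [0, [-0.06, 0.43, 0], [0, 0, 0.75]],
    [0, [-0.03, 0.43, 0], [0, 0, 0.75]],
    [0, [0, 0.43, 0], [0, 0, 0.75]],
    [0, [0.04, 0.43, 0], [0, 0, 0.75]]
  ]
}}

```text
time: 5.7
eef_pos: [0.3434, -0.2515, 0.3619]
orientation: [175.9, -18.8, -2.6]
ft_force: [0.3, 0.1, 0.1]
opening: 0.0001
gripper_force: 0.0
```

```bash
cat >> sim.py <<'E'
def now():
    from cell import ctrl
    s=ctrl.get_state();print("t",s["time"].__round__(2),s["qpos"].round(1).tolist(),s["eef_pos"].round(4).tolist(),s["orientation"].round(1).tolist(),"F",s["ft_force"].round(1).tolist())
    return s["qpos"],s["eef_pos"],s["orientation"]
E
python3 - <<'E'
from sim import *
q,p,o=now();f=S([180,75,193.6],180);E=lambda r:r.as_euler('xyz',degrees=True)
pre=arc(113,.065,-.09)
W=[(p,RO(o)),([.42,-.23,.30],S([180,50,193.6],180)),([.46,-.20,.26],f),(pre,f)]
sim(q,W)
for a,b,n in zip(W,W[1:],(8,8,8)): show(rows(a[0],E(a[1]),b[0],E(b[1]),n))
E
```

```text
t 5.7 [-47.7, -14.6, 101.1, 10.5, 77.4, 44.7] [0.3434, -0.2515, 0.3619] [175.9, -18.8, -2.6] F [0.3, 0.1, 0.1]
[-58. -11. 116.  53.  66.  -1.] 0.0 9.0
[-58.  -3. 131.  89.  66. -35.] 0.0 6.0
[-29.   8. 137. 124.  52. -61.] 0.0 7.0
[[0, [0.26, -0.15, 0.4], [0.27, 0.66, -0.26]], [0, [0.23, -0.14, 0.43], [0.27, 0.66, -0.26]], [0, [0.21, -0.12, 0.44], [0.27, 0.66, -0.26]], [0, [0.18, -0.1, 0.46], [0.27, 0.66, -0.26]], [0, [0.15, -0.08, 0.47], [0.27, 0.66, -0.26]], [0, [0.12, -0.06, 0.49], [0.27, 0.66, -0.26]], [0, [0.08, -0.05, 0.49], [0.27, 0.66, -0.26]], [0, [0.05, -0.03, 0.5], [0.27, 0.66, -0.26]]]
[[0, [-0.01, -0.1, 0.3], [0.0, 0.52, 0.0]], [0, [-0.02, -0.1, 0.3], [0.0, 0.52, 0.0]], [0, [-0.04, -0.1, 0.3], [0.0, 0.52, 0.0]], [0, [-0.06, -0.1, 0.3], [0.0, 0.52, 0.0]], [0, [-0.07, -0.1, 0.3], [0.0, 0.52, 0.0]], [0, [-0.09, -0.1, 0.29], [0.0, 0.52, 0.0]], [0, [-0.1, -0.1, 0.29], [0.0, 0.52, 0.0]], [0, [-0.12, -0.1, 0.28], [0.0, 0.52, 0.0]]]
[[0, [-0.31, -0.6, 0.69], [0.0, 0.0, 0.0]], [0, [-0.31, -0.6, 0.69], [0.0, 0.0, 0.0]], [0, [-0.31, -0.6, 0.69], [0.0, 0.0, 0.0]], [0, [-0.31, -0.6, 0.69], [0.0, 0.0, 0.0]], [0, [-0.31, -0.6, 0.69], [0.0, 0.0, 0.0]], [0, [-0.31, -0.6, 0.69], [0.0, 0.0, 0.0]], [0, [-0.31, -0.6, 0.69], [0.0, 0.0, 0.0]], [0, [-0.31, -0.6, 0.69], [0.0, 0.0, 0.0]]]
```

>>> {"fn": "jog_arm", "kwargs": {
  "increments": [
    [0, [0.26, -0.15, 0.4], [0.27, 0.66, -0.26]],
    [0, [0.23, -0.14, 0.43], [0.27, 0.66, -0.26]],
    [0, [0.21, -0.12, 0.44], [0.27, 0.66, -0.26]],
    [0, [0.18, -0.1, 0.46], [0.27, 0.66, -0.26]],
    [0, [0.15, -0.08, 0.47], [0.27, 0.66, -0.26]],
    [0, [0.12, -0.06, 0.49], [0.27, 0.66, -0.26]],
    [0, [0.08, -0.05, 0.49], [0.27, 0.66, -0.26]],
    [0, [0.05, -0.03, 0.5], [0.27, 0.66, -0.26]]
  ]
}}

```text
time: 6.5
eef_pos: [0.4201, -0.2294, 0.3001]
orientation: [179.5, -50.3, 14.2]
ft_force: [-0.8, -0.6, -0.2]
opening: 0.0001
gripper_force: 0.0
```

>>> {"fn": "jog_arm", "kwargs": {
  "increments": [
    [0, [0, -0.1, 0.3], [0, 0.52, 0]],
    [0, [0, -0.1, 0.3], [0, 0.52, 0]],
    [0, [0, -0.1, 0.3], [0, 0.52, 0]],
    [0, [-0.1, -0.1, 0.3], [0, 0.52, 0]],
    [0, [-0.1, -0.1, 0.3], [0, 0.52, 0]],
    [0, [-0.1, -0.1, 0.3], [0, 0.52, 0]],
    [0, [-0.1, -0.1, 0.3], [0, 0.52, 0]],
    [0, [-0.1, -0.1, 0.3], [0, 0.52, 0]]
  ]
}}

```text
time: 7.3
eef_pos: [0.4609, -0.199, 0.2598]
orientation: [178.8, -75.2, 14.9]
ft_force: [-0.5, -0.2, 0.6]
opening: 0.0002
gripper_force: 0.0
```

```bash
python3 - <<'E'
from sim import *
import cv2
from cell import grab_frame,camera_info
q,p,o=now();f=S([180,75,193.6],180);E=lambda r:r.as_euler('xyz',degrees=True)
cv2.imwrite("pics/w1.png",grab_frame("wrist")[...,::-1])
import pickle;i=camera_info("wrist");pickle.dump(i,open("w1.pkl","wb"))
from fit import proj,wheel,spoke
v=(*ST,2.779);im=cv2.imread("pics/w1.png")
for P in [wheel(v,np.array([-.056,0,0])),wheel(v,np.array([0,0,-.055]))]+[wheel(v,spoke(k,r,x)) for k in range(5) for r,x in((.092,-.019),)]:
    print(proj("wrist",P,i).round(0));cv2.circle(im,[int(a) for a in proj("wrist",P,i)],3,(255,0,255),1)
cv2.imwrite("pics/w1a.png",im)
pre=arc(113,.065,-.09)
sim(q,[(p,RO(o)),(pre,f)])
show(rows(p,o,pre,E(f),8))
E
```

```text
t 7.3 [-58.0, 1.4, 128.0, 89.8, 66.5, -37.3] [0.4609, -0.199, 0.2598] [178.8, -75.2, 14.9] F [-0.5, -0.2, 0.6]
[109. 193.]
[103. 136.]
[158. 231.]
[ 80. 214.]
[ 48. 142.]
[124. 110.]
[191. 176.]
[-29.   8. 137. 124.  52. -61.] 0.0 7.0
[[0, [-0.31, -0.6, 0.68], [0.0, 0.0, 0.01]], [0, [-0.31, -0.6, 0.68], [0.0, 0.0, 0.01]], [0, [-0.31, -0.59, 0.68], [0.0, 0.0, 0.01]], [0, [-0.31, -0.59, 0.68], [0.0, 0.0, 0.01]], [0, [-0.31, -0.59, 0.68], [0.0, 0.0, 0.01]], [0, [-0.31, -0.59, 0.68], [0.0, 0.0, 0.01]], [0, [-0.31, -0.59, 0.68], [0.0, 0.0, 0.01]], [0, [-0.31, -0.59, 0.68], [0.0, 0.0, 0.01]]]
```

View pics/w1a.png

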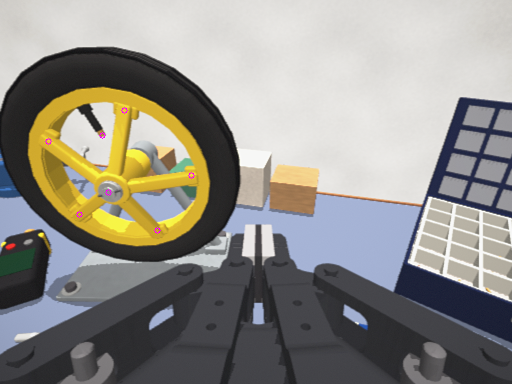

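The wrist view shows the wheel with the projected model points landing on it: axle (109,193), valve tip (103,136), and the spoke ends. The fit is good, so I'll go to the pre-insert pose below the right-hand spoke.

>>> {"fn": "jog_arm", "kwargs": {
  "increments": [
    [0, [-0.31, -0.6, 0.68], [0, 0, 0]],
    [0, [-0.31, -0.6, 0.68], [0, 0, 0]],
    [0, [-0.31, -0.6, 0.68], [0, 0, 0]],
    [0, [-0.31, -0.6, 0.68], [0, 0, 0]],
    [0, [-0.31, -0.6, 0.68], [0, 0, 0]],
    [0, [-0.31, -0.6, 0.68], [0, 0, 0]],
    [0, [-0.31, -0.6, 0.68], [0, 0, 0]],
    [0, [-0.31, -0.6, 0.68], [0, 0, 0]]
  ]
}}

```text
time: 8.15
eef_pos: [0.5451, -0.055, 0.1643]
orientation: [178.8, -75.0, 14.9]
ft_force: [0.2, 0.2, 0.2]
opening: 0.0001
gripper_force: 0.0
```

```bash
cat >> sim.py <<'E'
def loc(p):
    v=R.from_euler('z',-ST[2]).apply(np.array(p)-[ST[0],ST[1],.19])
    print("x %.1f r %.1f phi %.1f"%(v[0]*1e3,np.hypot(v[1],v[2])*1e3,np.degrees(np.arctan2(-v[1],v[2]))))
def path(pts,n):
    """rows through points, pose kept"""
    q,p,o=now();loc(p);out=[];R0=RO(o);c=np.array(p)
    for P,k in zip(pts,n):
        d=np.round(R0.inv().apply(np.array(P)-c)/.025/k,2)
        out+=[[0,(d+0).tolist(),[0,0,0]]]*k;c=c+R0.apply(d*k*.025)
    while len(out)%8:out.append([0,[0,0,0],[0,0,0]])
    show(out);return R0
E
python3 - <<'E'
from sim import *
from cell import grab_frame
import cv2
cv2.imwrite("pics/w2.png",grab_frame("wrist")[...,::-1])
path([arc(113,.065,-.017)],[8])
E
```

```text
t 8.2 [-28.4, 14.2, 133.2, 125.7, 52.8, -63.4] [0.5453, -0.0532, 0.1626] [179.0, -74.9, 14.8] F [-0.5, 0.4, -2.0]
x -89.0 r 62.9 phi 115.8
[[0, [0.1, 0.02, 0.34], [0, 0, 0]], [0, [0.1, 0.02, 0.34], [0, 0, 0]], [0, [0.1, 0.02, 0.34], [0, 0, 0]], [0, [0.1, 0.02, 0.34], [0, 0, 0]], [0, [0.1, 0.02, 0.34], [0, 0, 0]], [0, [0.1, 0.02, 0.34], [0, 0, 0]], [0, [0.1, 0.02, 0.34], [0, 0, 0]], [0, [0.1, 0.02, 0.34], [0, 0, 0]]]
```

View pics/w2.png

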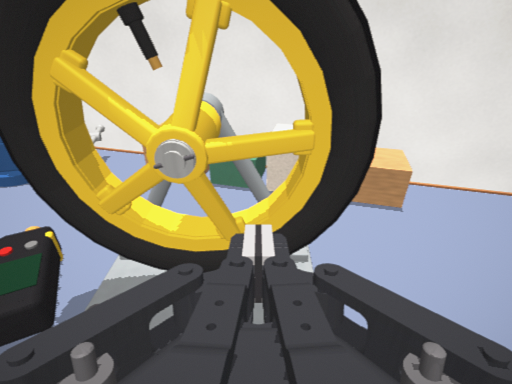

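The fingertips at (258,240) are heading into the lower-right opening. Spoke4 runs right from the hub (175,158) to (310,135). I'll insert now.

>>> {"fn": "jog_arm", "kwargs": {
  "increments": [
    [0, [0.1, 0, 0.34], [0, 0, 0]],
    [0, [0.1, 0, 0.34], [0, 0, 0]],
    [0, [0.1, 0, 0.34], [0, 0, 0]],
    [0, [0.1, 0, 0.34], [0, 0, 0]],
    [0, [0.1, 0, 0.34], [0, 0, 0]],
    [0, [0.1, 0, 0.34], [0, 0, 0]],
    [0, [0.1, 0, 0.34], [0, 0, 0]],
    [0, [0.1, 0, 0.34], [0, 0, 0]]
  ]
}}

```text
time: 9.0
eef_pos: [0.6142, -0.0387, 0.1663]
orientation: [178.8, -75.1, 14.9]
ft_force: [0.3, -0.1, 0.2]
opening: 0.0
gripper_force: 0.0
```

```bash
python3 - <<'E'
from sim import *
q,p,o=now();f=RO(o)
sim(q,[(p,f)]+[(arc(a,.065,-.017),f) for a in(105,70,35,0,-35,-51)])
path([arc(a,.065,-.017) for a in range(108,-53,-5)],[1]*33)
E
```

```text
t 9.0 [-21.3, 19.3, 124.5, 131.4, 47.5, -63.1] [0.6142, -0.0387, 0.1663] [178.8, -75.1, 14.9] F [0.3, -0.1, 0.2]
[-21.  14. 127. 130.  46. -61.] 0.0 5.0
[-21.   9. 126. 125.  42. -54.] 0.0 1.0
[-18.   4. 127. 124.  38. -49.] 0.0 1.0
[-13.   0. 128. 128.  33. -51.] 0.0 1.0
[ -7.   0. 131. 139.  32. -59.] 0.0 2.0
[ -5.   1. 132. 144.  32. -64.] 0.0 1.0
t 9.0 [-21.3, 19.3, 124.5, 131.4, 47.5, -63.1] [0.6142, -0.0387, 0.1663] [178.8, -75.1, 14.9] F [0.3, -0.1, 0.2]
x -18.6 r 63.4 phi 112.0
[[0, [0.16, 0.12, 0.03], [0, 0, 0]], [0, [0.21, 0.06, -0.06], [0, 0, 0]], [0, [0.21, 0.05, -0.06], [0, 0, 0]], [0, [0.22, 0.02, -0.06], [0, 0, 0]], [0, [0.22, 0.0, -0.06], [0, 0, 0]], [0, [0.22, -0.01, -0.05], [0, 0, 0]], [0, [0.22, -0.04, -0.06], [0, 0, 0]], [0, [0.21, -0.06, -0.06], [0, 0, 0]]]
[[0, [0.21, -0.07, -0.05], [0, 0, 0]], [0, [0.2, -0.09, -0.06], [0, 0, 0]], [0, [0.19, -0.11, -0.05], [0, 0, 0]], [0, [0.18, -0.13, -0.05], [0, 0, 0]], [0, [0.17, -0.14, -0.04], [0, 0, 0]], [0, [0.16, -0.16, -0.04], [0, 0, 0]], [0, [0.14, -0.17, -0.04], [0, 0, 0]], [0, [0.13, -0.19, -0.03], [0, 0, 0]]]
[[0, [0.11, -0.19, -0.03], [0, 0, 0]], [0, [0.09, -0.21, -0.03], [0, 0, 0]], [0, [0.08, -0.21, -0.02], [0, 0, 0]], [0, [0.06, -0.22, -0.01], [0, 0, 0]], [0, [0.04, -0.22, -0.02], [0, 0, 0]], [0, [0.03, -0.23, 0.0], [0, 0, 0]], [0, [0.0, -0.22, 0.0], [0, 0, 0]], [0, [-0.02, -0.23, 0.0], [0, 0, 0]]]
[[0, [-0.03, -0.22, 0.01], [0, 0, 0]], [0, [-0.06, -0.22, 0.02], [0, 0, 0]], [0, [-0.07, -0.22, 0.02], [0, 0, 0]], [0, [-0.09, -0.2, 0.02], [0, 0, 0]], [0, [-0.1, -0.2, 0.03], [0, 0, 0]], [0, [-0.13, -0.19, 0.03], [0, 0, 0]], [0, [-0.14, -0.18, 0.04], [0, 0, 0]], [0, [-0.15, -0.16, 0.04], [0, 0, 0]]]
[[0, [-0.16, -0.15, 0.05], [0, 0, 0]], [0, [0, 0, 0], [0, 0, 0]], [0, [0, 0, 0], [0, 0, 0]], [0, [0, 0, 0], [0, 0, 0]], [0, [0, 0, 0], [0, 0, 0]], [0, [0, 0, 0], [0, 0, 0]], [0, [0, 0, 0], [0, 0, 0]], [0, [0, 0, 0], [0, 0, 0]]]
```

>>> {"fn": "jog_arm", "kwargs": {
  "increments": [
    [0, [0.16, 0.12, 0], [0, 0, 0]],
    [0, [0.21, 0.06, -0.06], [0, 0, 0]],
    [0, [0.21, 0.05, -0.06], [0, 0, 0]],
    [0, [0.22, 0.02, -0.06], [0, 0, 0]],
    [0, [0.22, 0, -0.06], [0, 0, 0]],
    [0, [0.22, -0.01, -0.05], [0, 0, 0]],
    [0, [0.22, -0.04, -0.06], [0, 0, 0]],
    [0, [0.21, -0.06, -0.06], [0, 0, 0]]
  ]
}}

```text
time: 9.8
eef_pos: [0.6151, -0.0418, 0.2098]
orientation: [178.8, -75.1, 14.9]
ft_force: [-0.4, 0.1, -0.9]
opening: 0.0001
gripper_force: 0.0
```

>>> {"fn": "jog_arm", "kwargs": {
  "increments": [
    [0, [0.21, -0.07, -0.05], [0, 0, 0]],
    [0, [0.2, -0.09, -0.05], [0, 0, 0]],
    [0, [0.19, -0.11, -0.05], [0, 0, 0]],
    [0, [0.18, -0.13, -0.05], [0, 0, 0]],
    [0, [0.17, -0.14, -0.04], [0, 0, 0]],
    [0, [0.16, -0.16, -0.04], [0, 0, 0]],
    [0, [0.14, -0.17, -0.04], [0, 0, 0]],
    [0, [0.13, -0.19, -0.03], [0, 0, 0]]
  ]
}}

```text
time: 10.6
eef_pos: [0.6091, -0.0155, 0.245]
orientation: [178.8, -75.1, 14.9]
ft_force: [0.5, -0.9, -0.2]
opening: -0.0001
gripper_force: 0.0
```

```bash
python3 - <<'E'
from sim import *
from cell import grab_frame
import cv2
cv2.imwrite("pics/s2.png",cv2.resize(grab_frame("side")[80:245,200:350,::-1],None,fx=3.5,fy=3.5,interpolation=cv2.INTER_CUBIC))
path([arc(a,.065,-.017) for a in range(28,-41,-5)],[1]*14)
E
```

```text
t 10.65 [-18.0, 7.1, 124.4, 124.7, 38.1, -50.7] [0.6091, -0.015, 0.2455] [178.7, -75.1, 14.9] F [0.1, -0.4, 1.2]
x -18.0 r 65.3 phi 31.9
[[0, [0.09, -0.16, 0.02], [0, 0, 0]], [0, [0.09, -0.2, -0.02], [0, 0, 0]], [0, [0.08, -0.22, -0.02], [0, 0, 0]], [0, [0.06, -0.21, -0.02], [0, 0, 0]], [0, [0.04, -0.23, -0.01], [0, 0, 0]], [0, [0.02, -0.22, -0.01], [0, 0, 0]], [0, [0.01, -0.23, 0.0], [0, 0, 0]], [0, [-0.02, -0.23, 0.01], [0, 0, 0]]]
[[0, [-0.03, -0.22, 0.01], [0, 0, 0]], [0, [-0.06, -0.22, 0.01], [0, 0, 0]], [0, [-0.07, -0.21, 0.02], [0, 0, 0]], [0, [-0.09, -0.21, 0.03], [0, 0, 0]], [0, [-0.11, -0.2, 0.02], [0, 0, 0]], [0, [-0.12, -0.19, 0.04], [0, 0, 0]], [0, [0, 0, 0], [0, 0, 0]], [0, [0, 0, 0], [0, 0, 0]]]
```

View pics/s2.png

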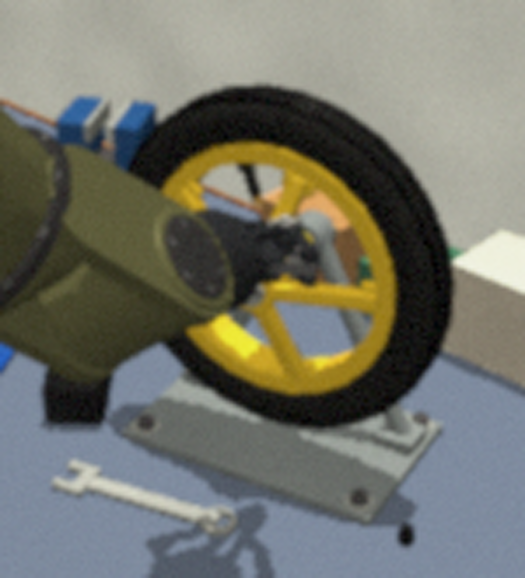

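The side view shows the wheel hasn't turned: the valve is still at the top, around (248,185), and the fingers appear to have passed in front of spoke4. I'll look from the wrist with the model overlaid.

```bash
python3 - <<'E'
from sim import *
from fit import proj,wheel,spoke
from cell import grab_frame,camera_info
import cv2
q,p,o=now();i=camera_info("wrist");im=grab_frame("wrist")[...,::-1].copy();cv2.imwrite("pics/w3r.png",im)
v=(*ST,2.779)
def dot(P,c): cv2.circle(im,[int(round(a)) for a in proj("w",P,i)],3,c,1)
dot(wheel(v,np.array([-.056,0,0])),(255,0,255));dot(wheel(v,np.array([0,0,-.055])),(255,0,255))
for k in range(5):
    for r in(.025,.055,.085): dot(wheel(v,spoke(k,r,-.037+(r-.025)*16/60-.007)),(255,0,255))
for d in(0,-.01,-.02,-.04): dot(p+RO(o).apply([0,0,d]),(0,255,0))
cv2.imwrite("pics/w3.png",cv2.resize(im[:300,60:460],(800,600)))
print(proj("w",p,i))
E
```

```text
t 10.65 [-18.0, 7.1, 124.4, 124.7, 38.1, -50.7] [0.6091, -0.015, 0.2455] [178.7, -75.1, 14.9] F [0.1, -0.4, 1.2]
[256.83827001 223.09794998]
```

View pics/w3.png

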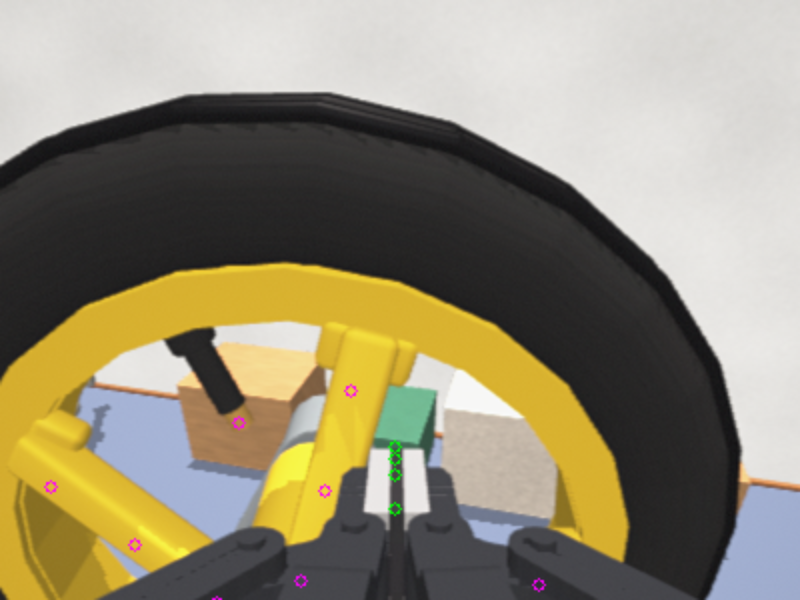

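The overlay matches the picture: valve tip at about (240,420), spoke3 at (325-350, 390-490), and the fingertips at (395,460) just right of spoke3. The depth overlap was probably too small, so I'll go deeper and push spoke3.

>>> {"fn": "jog_arm", "kwargs": {
  "increments": [
    [0, [0.03, 0, 0.11], [0, 0, 0]],
    [0, [0.03, 0, 0.11], [0, 0, 0]],
    [0, [0.03, 0, 0.11], [0, 0, 0]],
    [0, [0.03, 0, 0.11], [0, 0, 0]],
    [0, [0.07, -0.2, 0], [0, 0, 0]],
    [0, [0.07, -0.2, 0], [0, 0, 0]],
    [0, [0.06, -0.2, 0], [0, 0, 0]],
    [0, [0.05, -0.2, 0], [0, 0, 0]]
  ]
}}

```text
time: 11.5
eef_pos: [0.617, 0.0072, 0.2508]
orientation: [178.8, -75.0, 14.9]
ft_force: [-0.5, -2.1, -1.5]
opening: 0.0001
gripper_force: 1.2
```

```bash
python3 - <<'E'
from sim import *
from fit import *
from cell import grab_frame,camera_info
import cv2
q,p,o=now();loc(p)
i=camera_info("wrist");im=grab_frame("wrist")[...,::-1].copy();cv2.imwrite("pics/w4.png",im)
i0=camera_info("side");s=grab_frame("side")[...,::-1];cv2.imwrite("pics/s4.png",s)
v=(*ST,2.779)
for k in(3,2): print(k,proj("w",wheel(v,spoke(k,.085,-.028)),i).round(0))
# yellow along arcs in wrist image: fraction of yellow on spoke centreline versus wheel angle
hsv=cv2.cvtColor(im,cv2.COLOR_BGR2HSV);y=cv2.inRange(hsv,(18,120,60),(35,255,255))
def score(t,r=(.07,.08,.088)):
    n=0
    for k in range(5):
        for a in r:
            u=proj("w",wheel((*ST,t),spoke(k,a,-.037+(a-.025)*16/60-.007)),i).round().astype(int)
            if 0<=u[0]<512 and 0<=u[1]<384: n+=y[u[1],u[0]]>0
    return n
print([(d,score(np.radians(159.2+d))) for d in range(-40,33,4)])
E
```

```text
t 11.5 [-14.3, 6.8, 123.7, 128.3, 35.2, -52.2] [0.617, 0.0072, 0.2508] [178.8, -75.0, 14.9] F [-0.5, -2.1, -1.5]
x -5.2 r 62.5 phi 13.7
3 [271. 217.]
2 [110. 265.]
[(-40, np.int64(0)), (-36, np.int64(0)), (-32, np.int64(0)), (-28, np.int64(1)), (-24, np.int64(2)), (-20, np.int64(3)), (-16, np.int64(5)), (-12, np.int64(4)), (-8, np.int64(3)), (-4, np.int64(3)), (0, np.int64(4)), (4, np.int64(3)), (8, np.int64(2)), (12, np.int64(0)), (16, np.int64(0)), (20, np.int64(0)), (24, np.int64(0)), (28, np.int64(0)), (32, np.int64(0))]
```

The finger is now pushing: about 2.5 N, and the wheel has turned about 16°. I'll keep going along the arc.

```bash
python3 - <<'E'
from sim import *
path([arc(a,.064,-.006) for a in range(9,-48,-4)],[1]*15)
E
```

```text
t 11.6 [-14.3, 6.8, 123.6, 128.3, 35.3, -52.2] [0.617, 0.0076, 0.2511] [178.7, -75.1, 15.0] F [0.1, 0.3, -0.7]
x -5.1 r 62.7 phi 13.3
[[0, [0.07, -0.18, -0.06], [0, 0, 0]], [0, [0.03, -0.17, 0.0], [0, 0, 0]], [0, [0.01, -0.18, -0.01], [0, 0, 0]], [0, [-0.01, -0.18, 0.0], [0, 0, 0]], [0, [-0.01, -0.18, 0.01], [0, 0, 0]], [0, [-0.03, -0.17, 0.01], [0, 0, 0]], [0, [-0.03, -0.18, 0.01], [0, 0, 0]], [0, [-0.05, -0.17, 0.01], [0, 0, 0]]]
[[0, [-0.06, -0.17, 0.02], [0, 0, 0]], [0, [-0.08, -0.16, 0.02], [0, 0, 0]], [0, [-0.08, -0.16, 0.02], [0, 0, 0]], [0, [-0.09, -0.15, 0.02], [0, 0, 0]], [0, [-0.1, -0.14, 0.03], [0, 0, 0]], [0, [-0.12, -0.14, 0.03], [0, 0, 0]], [0, [-0.12, -0.12, 0.04], [0, 0, 0]], [0, [0, 0, 0], [0, 0, 0]]]
```

>>> {"fn": "jog_arm", "kwargs": {
  "increments": [
    [0, [0.05, -0.18, 0], [0, 0, 0]],
    [0, [0.03, -0.18, 0], [0, 0, 0]],
    [0, [0.01, -0.18, 0], [0, 0, 0]],
    [0, [-0.01, -0.18, 0], [0, 0, 0]],
    [0, [-0.01, -0.18, 0], [0, 0, 0]],
    [0, [-0.03, -0.18, 0], [0, 0, 0]],
    [0, [-0.03, -0.18, 0], [0, 0, 0]],
    [0, [-0.05, -0.17, 0], [0, 0, 0]]
  ]
}}

```text
time: 12.4
eef_pos: [0.6083, 0.0418, 0.2496]
orientation: [178.8, -75.1, 14.9]
ft_force: [0.0, -2.4, 0.8]
opening: 0.0
gripper_force: 1.0
```

>>> {"fn": "jog_arm", "kwargs": {
  "increments": [
    [0, [-0.06, -0.17, 0.02], [0, 0, 0]],
    [0, [-0.08, -0.16, 0.02], [0, 0, 0]],
    [0, [-0.08, -0.16, 0.02], [0, 0, 0]],
    [0, [-0.09, -0.15, 0.02], [0, 0, 0]],
    [0, [-0.1, -0.14, 0.03], [0, 0, 0]],
    [0, [-0.12, -0.13, 0.03], [0, 0, 0]],
    [0, [-0.12, -0.12, 0.04], [0, 0, 0]],
    [0, [0, 0, 0], [0, 0, 0]]
  ]
}}

```text
time: 13.2
eef_pos: [0.6022, 0.0669, 0.2317]
orientation: [178.8, -75.0, 14.9]
ft_force: [-0.2, -0.4, -0.1]
opening: -0.0002
gripper_force: 0.0
```

```bash
python3 - <<'E'
from sim import *
from cell import grab_frame,camera_info
from fit import proj,wheel,spoke
import cv2
q,p,o=now();loc(p)
i=camera_info("wrist");im=grab_frame("wrist")[...,::-1].copy();cv2.imwrite("pics/w5r.png",im)
s=grab_frame("side")[80:230,200:350,::-1];s=cv2.resize(s,(400,400),interpolation=cv2.INTER_CUBIC)
o2=np.zeros((400,800,3),np.uint8);o2[:,:400]=s;o2[:300,400:]=cv2.resize(im,(400,300))
cv2.imwrite("pics/c5.png",o2)
E
```

```text
t 13.2 [-5.2, 7.0, 127.0, 145.1, 33.1, -65.1] [0.6022, 0.0669, 0.2317] [178.8, -75.0, 14.9] F [-0.2, -0.4, -0.1]
x -5.5 r 62.6 phi -48.2
```

View pics/c5.png

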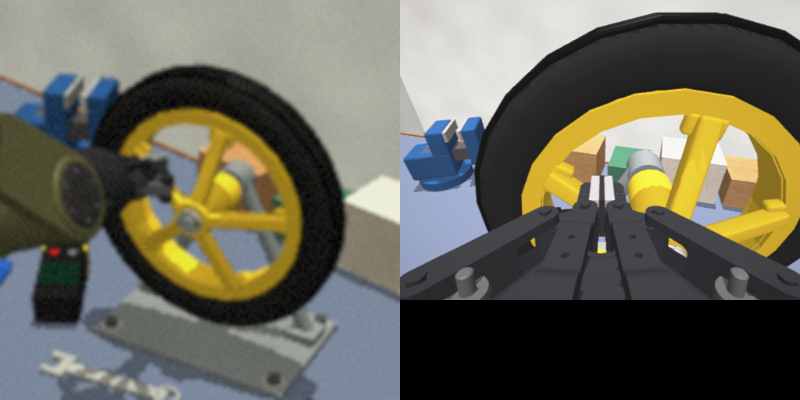

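The wheel turned: spoke4 is now near the top, wrist-inset (705,165), and the finger is behind spoke3 on the left. I'll write a numeric angle estimator on both cameras.

```bash
cat > ang.py <<'E'
from sim import *
from fit import proj,wheel
import cv2
def est(im,i,lo,hi,st=ST,mask_rows=384):
    """wheel angle (deg) by yellow inside the spoke outlines, none beside them"""
    h=cv2.cvtColor(im,cv2.COLOR_BGR2HSV);y=cv2.inRange(h,(18,120,60),(35,255,255)).astype(float)/255
    y=cv2.GaussianBlur(y,(3,3),0)
    rr=np.linspace(.05,.088,12);ts=np.array([-.013,-.011,-.006,-.003,0,.003,.006,.011,.013]);w=np.array([-1.25,-1.25,1,1,1,1,1,-1.25,-1.25])
    K,E=np.array(i["K"]),np.array(i["extrinsics"])
    best=[]
    for t in np.arange(lo,hi,.5):
        sc=0
        for k in range(5):
            pts=np.array([[-.044+(r-.025)*16/60,a,r] for r in rr for a in ts]);ww=np.tile(w,len(rr))
            P=R.from_euler('x',72*k+t,degrees=True).apply(pts)+[0,0,.19]
            P=R.from_euler('z',st[2]).apply(P)+[st[0],st[1],0]
            c=P@E[:3,:3].T+E[:3,3];u=(c/c[:,2:])@K.T
            ok=(u[:,0]>=0)&(u[:,0]<511)&(u[:,1]>=0)&(u[:,1]<mask_rows-1)
            m=cv2.remap(y.astype(np.float32),u[None,:,0].astype(np.float32),u[None,:,1].astype(np.float32),cv2.INTER_LINEAR)[0]
            sc+=(m*ww*ok).sum()
        best.append((sc,t))
    b=sorted(best)[::-1];top=[x for x in b if x[0]>.9*b[0][0]]
    s=np.array(top);print("angle %.1f"%np.average(s[:,1],weights=s[:,0]-.85*b[0][0]),[(round(float(a)),float(c)) for a,c in b[:4]]);return b[0][1]
E
python3 - <<'E'
from ang import *
import pickle
from cell import camera_info
est(cv2.imread("pics/side0.png"),camera_info("side"),125,195)
est(cv2.imread("pics/w1.png"),pickle.load(open("w1.pkl","rb")),125,195)
i=camera_info("wrist")
est(cv2.imread("pics/w5r.png"),i,40,112)
E
```

```text
angle 157.0 [(76, 157.0), (75, 157.5), (75, 156.5), (74, 158.0)]
angle 159.7 [(108, 159.5), (107, 160.0), (105, 159.0), (104, 160.5)]
angle 83.8 [(65, 83.5), (64, 83.0), (62, 84.0), (60, 85.0)]
```

```bash
python3 - <<'E'
from sim import *
path([arc(-45,.063,-.006),arc(-45,.063,-.056),arc(0,.066,-.056),arc(42,.064,-.056),arc(42,.064,-.007)],[1,4,4,3,4])
E
```

```text
t 13.3 [-5.3, 7.0, 126.9, 145.0, 33.1, -65.0] [0.6024, 0.0666, 0.2323] [178.8, -75.0, 14.9] F [-0.2, -0.6, -0.0]
x -5.3 r 62.7 phi -47.6
[[0, [0.08, 0.07, -0.05], [0, 0, 0]], [0, [-0.13, 0.0, -0.48], [0, 0, 0]], [0, [-0.13, 0.0, -0.48], [0, 0, 0]], [0, [-0.13, 0.0, -0.48], [0, 0, 0]], [0, [-0.13, 0.0, -0.48], [0, 0, 0]], [0, [0.21, 0.45, -0.06], [0, 0, 0]], [0, [0.21, 0.45, -0.06], [0, 0, 0]], [0, [0.21, 0.45, -0.06], [0, 0, 0]]]
[[0, [0.21, 0.45, -0.06], [0, 0, 0]], [0, [-0.25, 0.56, 0.07], [0, 0, 0]], [0, [-0.25, 0.56, 0.07], [0, 0, 0]], [0, [-0.25, 0.56, 0.07], [0, 0, 0]], [0, [0.13, 0.0, 0.47], [0, 0, 0]], [0, [0.13, 0.0, 0.47], [0, 0, 0]], [0, [0.13, 0.0, 0.47], [0, 0, 0]], [0, [0.13, 0.0, 0.47], [0, 0, 0]]]
```

>>> {"fn": "jog_arm", "kwargs": {
  "increments": [
    [0, [0.06, 0.07, 0], [0, 0, 0]],
    [0, [-0.13, 0, -0.48], [0, 0, 0]],
    [0, [-0.13, 0, -0.48], [0, 0, 0]],
    [0, [-0.13, 0, -0.48], [0, 0, 0]],
    [0, [-0.13, 0, -0.48], [0, 0, 0]],
    [0, [0, 0, 0], [0, 0, 0]],
    [0, [0.21, 0.45, -0.06], [0, 0, 0]],
    [0, [0.21, 0.45, -0.06], [0, 0, 0]]
  ]
}}

```text
time: 14.1
eef_pos: [0.5602, 0.0309, 0.2452]
orientation: [178.7, -75.1, 14.9]
ft_force: [0.6, 0.0, 0.1]
opening: -0.0001
gripper_force: 0.0
```

>>> {"fn": "jog_arm", "kwargs": {
  "increments": [
    [0, [0.21, 0.45, -0.06], [0, 0, 0]],
    [0, [0.21, 0.45, -0.06], [0, 0, 0]],
    [0, [-0.25, 0.56, 0.07], [0, 0, 0]],
    [0, [-0.25, 0.56, 0.07], [0, 0, 0]],
    [0, [-0.25, 0.56, 0.07], [0, 0, 0]],
    [0, [0, 0, 0], [0, 0, 0]],
    [0, [0, 0, 0], [0, 0, 0]],
    [0, [0, 0, 0], [0, 0, 0]]
  ]
}}

```text
time: 14.9
eef_pos: [0.5754, -0.0311, 0.237]
orientation: [178.7, -75.1, 14.9]
ft_force: [-0.1, 1.4, 0.9]
opening: -0.0002
gripper_force: 0.0
```

```bash
python3 - <<'E'
from ang import *
from cell import grab_frame,camera_info
q,p,o=now();loc(p);i=camera_info("wrist")
im=grab_frame("wrist")[...,::-1].copy();cv2.imwrite("pics/w6.png",im);est(im,i,50,120)
path([arc(42,.064,-.056),arc(42,.064,-.007)],[1,5])
E
```

```text
t 14.9 [-22.5, 4.7, 128.7, 121.5, 41.9, -50.5] [0.5754, -0.0311, 0.237] [178.7, -75.1, 14.9] F [-0.1, 1.4, 0.9]
x -54.6 r 63.2 phi 42.0
angle 82.8 [(59, 83.0), (58, 82.5), (57, 83.5), (54, 82.0)]
t 14.95 [-22.5, 4.7, 128.7, 121.5, 41.9, -50.5] [0.5754, -0.031, 0.237] [178.7, -75.1, 15.0] F [0.0, 0.2, 0.3]
x -54.6 r 63.2 phi 41.9
[[0, [0.01, 0.03, -0.06], [0, 0, 0]], [0, [0.1, 0.0, 0.38], [0, 0, 0]], [0, [0.1, 0.0, 0.38], [0, 0, 0]], [0, [0.1, 0.0, 0.38], [0, 0, 0]], [0, [0.1, 0.0, 0.38], [0, 0, 0]], [0, [0.1, 0.0, 0.38], [0, 0, 0]], [0, [0, 0, 0], [0, 0, 0]], [0, [0, 0, 0], [0, 0, 0]]]
```

>>> {"fn": "jog_arm", "kwargs": {
  "increments": [
    [0, [0.1, 0, 0.38], [0, 0, 0]],
    [0, [0.1, 0, 0.38], [0, 0, 0]],
    [0, [0.1, 0, 0.38], [0, 0, 0]],
    [0, [0.1, 0, 0.38], [0, 0, 0]],
    [0, [0.1, 0, 0.36], [0, 0, 0]],
    [0, [0, 0, 0], [0, 0, 0]],
    [0, [0, 0, 0], [0, 0, 0]],
    [0, [0, 0, 0], [0, 0, 0]]
  ]
}}

```text
time: 15.75
eef_pos: [0.6224, -0.0201, 0.2364]
orientation: [178.8, -75.0, 14.8]
ft_force: [-0.2, 0.4, -0.3]
opening: 0.0001
gripper_force: 0.0
```

```bash
python3 - <<'E'
from sim import *
path([arc(a,.064,-.006) for a in range(38,-58,-4)],[1]*24)
E
```

```text
t 15.75 [-18.1, 9.9, 122.7, 125.7, 38.7, -52.0] [0.6224, -0.0201, 0.2364] [178.8, -75.0, 14.8] F [-0.2, 0.4, -0.3]
x -6.3 r 63.0 phi 42.5
[[0, [0.16, -0.13, -0.03], [0, 0, 0]], [0, [0.1, -0.14, -0.03], [0, 0, 0]], [0, [0.09, -0.15, -0.02], [0, 0, 0]], [0, [0.08, -0.16, -0.02], [0, 0, 0]], [0, [0.08, -0.16, -0.02], [0, 0, 0]], [0, [0.06, -0.17, -0.02], [0, 0, 0]], [0, [0.04, -0.17, -0.01], [0, 0, 0]], [0, [0.04, -0.18, -0.01], [0, 0, 0]]]
[[0, [0.03, -0.17, -0.01], [0, 0, 0]], [0, [0.01, -0.18, 0.0], [0, 0, 0]], [0, [0.0, -0.18, 0.0], [0, 0, 0]], [0, [-0.01, -0.18, 0.0], [0, 0, 0]], [0, [-0.02, -0.18, 0.01], [0, 0, 0]], [0, [-0.04, -0.17, 0.01], [0, 0, 0]], [0, [-0.05, -0.17, 0.01], [0, 0, 0]], [0, [-0.05, -0.17, 0.02], [0, 0, 0]]]
[[0, [-0.07, -0.17, 0.02], [0, 0, 0]], [0, [-0.08, -0.15, 0.02], [0, 0, 0]], [0, [-0.09, -0.16, 0.02], [0, 0, 0]], [0, [-0.11, -0.14, 0.03], [0, 0, 0]], [0, [-0.11, -0.14, 0.03], [0, 0, 0]], [0, [-0.11, -0.13, 0.03], [0, 0, 0]], [0, [-0.13, -0.12, 0.04], [0, 0, 0]], [0, [-0.14, -0.11, 0.03], [0, 0, 0]]]
```

>>> {"fn": "jog_arm", "kwargs": {
  "increments": [
    [0, [0.15, -0.13, -0.03], [0, 0, 0]],
    [0, [0.1, -0.14, -0.03], [0, 0, 0]],
    [0, [0.09, -0.15, -0.02], [0, 0, 0]],
    [0, [0.08, -0.16, -0.02], [0, 0, 0]],
    [0, [0.08, -0.16, -0.02], [0, 0, 0]],
    [0, [0.06, -0.17, -0.02], [0, 0, 0]],
    [0, [0.04, -0.17, -0.01], [0, 0, 0]],
    [0, [0.04, -0.18, -0.01], [0, 0, 0]]
  ]
}}

```text
time: 16.55
eef_pos: [0.6154, 0.0109, 0.253]
orientation: [178.8, -75.1, 14.9]
ft_force: [1.1, -2.5, -0.5]
opening: -0.0001
gripper_force: 1.2
```

>>> {"fn": "jog_arm", "kwargs": {
  "increments": [
    [0, [0.03, -0.17, -0.01], [0, 0, 0]],
    [0, [0.01, -0.18, 0], [0, 0, 0]],
    [0, [0, -0.18, 0], [0, 0, 0]],
    [0, [-0.01, -0.18, 0], [0, 0, 0]],
    [0, [-0.02, -0.18, 0.01], [0, 0, 0]],
    [0, [-0.04, -0.17, 0.01], [0, 0, 0]],
    [0, [-0.05, -0.17, 0.01], [0, 0, 0]],
    [0, [-0.05, -0.17, 0.02], [0, 0, 0]]
  ]
}}

```text
time: 17.35
eef_pos: [0.6072, 0.045, 0.2492]
orientation: [178.8, -75.1, 14.9]
ft_force: [-0.3, -3.5, -0.1]
opening: 0.0001
gripper_force: 1.1
```

>>> {"fn": "jog_arm", "kwargs": {
  "increments": [
    [0, [-0.07, -0.17, 0.02], [0, 0, 0]],
    [0, [-0.08, -0.15, 0.02], [0, 0, 0]],
    [0, [-0.09, -0.16, 0.02], [0, 0, 0]],
    [0, [-0.1, -0.14, 0.03], [0, 0, 0]],
    [0, [-0.05, -0.07, 0.01], [0, 0, 0]],
    [0, [-0.05, -0.07, 0.01], [0, 0, 0]],
    [0, [0, 0, 0], [0, 0, 0]],
    [0, [0, 0, 0], [0, 0, 0]]
  ]
}}

```text
time: 18.15
eef_pos: [0.6026, 0.0632, 0.2378]
orientation: [178.8, -75.0, 14.9]
ft_force: [-0.5, 0.7, -0.6]
opening: -0.0001
gripper_force: 0.3
```

```bash
python3 - <<'E'
from ang import *
from cell import grab_frame,camera_info
q,p,o=now();loc(p);i=camera_info("wrist")
im=grab_frame("wrist")[...,::-1].copy();cv2.imwrite("pics/w7.png",im);est(im,i,-30,42)
im=grab_frame("side")[...,::-1].copy();cv2.imwrite("pics/s7.png",im);est(im,camera_info("side"),-30,42)
E
```

```text
t 18.15 [-5.8, 6.3, 126.7, 143.3, 32.6, -63.5] [0.6026, 0.0632, 0.2378] [178.8, -75.0, 14.9] F [-0.5, 0.7, -0.6]
x -6.0 r 64.3 phi -42.0
angle 18.2 [(61, 18.0), (58, 18.5), (57, 17.5), (56, 19.0)]
angle 15.1 [(72, 15.5), (72, 15.0), (71, 16.0), (71, 14.5)]
```

```bash
python3 - <<'E'
from sim import *
path([arc(a,.0645,-.006) for a in (-44,-46,-48,-50,-52,-54,-55)],[1]*7)
E
```

```text
t 18.25 [-5.8, 6.3, 126.7, 143.3, 32.6, -63.5] [0.6027, 0.0631, 0.238] [178.8, -75.1, 14.9] F [0.4, -0.0, 0.2]
x -5.9 r 64.3 phi -41.8
[[0, [-0.06, -0.08, 0.01], [0, 0, 0]], [0, [-0.06, -0.06, 0.02], [0, 0, 0]], [0, [-0.07, -0.06, 0.02], [0, 0, 0]], [0, [-0.06, -0.06, 0.01], [0, 0, 0]], [0, [-0.07, -0.06, 0.02], [0, 0, 0]], [0, [-0.07, -0.05, 0.02], [0, 0, 0]], [0, [-0.03, -0.03, 0.01], [0, 0, 0]], [0, [0, 0, 0], [0, 0, 0]]]
```

>>> {"fn": "jog_arm", "kwargs": {
  "increments": [
    [0, [-0.06, -0.08, 0.01], [0, 0, 0]],
    [0, [-0.06, -0.06, 0.02], [0, 0, 0]],
    [0, [-0.07, -0.06, 0.02], [0, 0, 0]],
    [0, [-0.06, -0.06, 0.01], [0, 0, 0]],
    [0, [-0.07, -0.06, 0.02], [0, 0, 0]],
    [0, [-0.07, -0.05, 0.02], [0, 0, 0]],
    [0, [-0.03, -0.03, 0.01], [0, 0, 0]],
    [0, [0, 0, 0], [0, 0, 0]]
  ]
}}

```text
time: 19.05
eef_pos: [0.6001, 0.0729, 0.2267]
orientation: [178.8, -75.0, 14.9]
ft_force: [-1.1, -0.7, -0.3]
opening: 0.0001
gripper_force: 0.6
```

```bash
python3 - <<'E'
from ang import *
from cell import grab_frame,camera_info
q,p,o=now();loc(p);i=camera_info("wrist")
im=grab_frame("wrist")[...,::-1].copy();cv2.imwrite("pics/w8.png",im);est(im,i,-30,42)
im=grab_frame("side")[...,::-1].copy();cv2.imwrite("pics/s8.png",im);est(im,camera_info("side"),-30,42)
path([arc(a,.0645,-.006) for a in (-57,-58,-59)],[1]*3)
E
```

```text
t 19.05 [-4.2, 7.5, 127.4, 147.5, 33.6, -67.2] [0.6001, 0.0729, 0.2267] [178.8, -75.0, 14.9] F [-1.1, -0.7, -0.3]
x -6.1 r 64.4 phi -55.3
angle 7.3 [(59, 7.5), (58, 7.0), (57, 8.0), (55, 6.5)]
angle 5.0 [(68, 5.0), (68, 5.5), (68, 4.5), (68, 6.0)]
t 19.15 [-4.3, 7.5, 127.4, 147.5, 33.5, -67.1] [0.6002, 0.0728, 0.2268] [178.8, -75.0, 14.9] F [-0.8, -0.7, 0.9]
x -6.1 r 64.4 phi -55.2
[[0, [-0.06, -0.05, 0.02], [0, 0, 0]], [0, [-0.04, -0.02, 0.01], [0, 0, 0]], [0, [-0.04, -0.03, 0.01], [0, 0, 0]], [0, [0, 0, 0], [0, 0, 0]], [0, [0, 0, 0], [0, 0, 0]], [0, [0, 0, 0], [0, 0, 0]], [0, [0, 0, 0], [0, 0, 0]], [0, [0, 0, 0], [0, 0, 0]]]
```

>>> {"fn": "jog_arm", "kwargs": {
  "increments": [
    [0, [-0.06, -0.05, 0.02], [0, 0, 0]],
    [0, [-0.05, -0.03, 0.01], [0, 0, 0]],
    [0, [-0.05, -0.03, 0.01], [0, 0, 0]],
    [0, [-0.05, -0.03, 0.01], [0, 0, 0]],
    [0, [0, 0, 0], [0, 0, 0]],
    [0, [0.1, 0.08, -0.02], [0, 0, 0]],
    [0, [0.06, 0.06, -0.02], [0, 0, 0]],
    [0, [0, 0, 0], [0, 0, 0]]
  ]
}}

```text
time: 19.95
eef_pos: [0.6003, 0.0724, 0.2261]
orientation: [178.7, -75.1, 14.9]
ft_force: [0.6, 0.1, 0.1]
opening: -0.0001
gripper_force: 0.0
```

>>> {"fn": "jog_arm", "kwargs": {
  "increments": [
    [0, [-0.1, 0, -0.38], [0, 0, 0]],
    [0, [-0.13, 0, -0.48], [0, 0, 0]],
    [0, [-0.13, 0, -0.48], [0, 0, 0]],
    [0, [-0.13, 0, -0.48], [0, 0, 0]],
    [0, [-0.13, 0, -0.48], [0, 0, 0]],
    [0, [-0.1, 0, -0.38], [0, 0, 0]],
    [0, [0, 0, 0], [0, 0, 0]],
    [0, [0, 0, 0], [0, 0, 0]]
  ]
}}

```text
time: 20.75
eef_pos: [0.5329, 0.056, 0.226]
orientation: [178.7, -75.1, 14.9]
ft_force: [-0.4, -0.7, 0.0]
opening: -0.0002
gripper_force: 0.0
```

```bash
python3 - <<'E'
from ang import *
from cell import grab_frame,camera_info
import pickle
q,p,o=now();loc(p);i=camera_info("wrist");pickle.dump(i,open("w9.pkl","wb"))
im=grab_frame("wrist")[...,::-1].copy();cv2.imwrite("pics/w9.png",im);est(im,i,-30,42)
s=grab_frame("side")[...,::-1].copy();cv2.imwrite("pics/s9.png",s);est(s,camera_info("side"),-30,42)
s=cv2.resize(s[80:230,200:350],(400,400),interpolation=cv2.INTER_CUBIC)
o2=np.zeros((400,800,3),np.uint8);o2[:,:400]=s;o2[:300,400:]=cv2.resize(im,(400,300))
cv2.imwrite("pics/c9.png",o2)
E
```

```text
t 20.75 [-8.7, -0.9, 136.8, 141.6, 36.2, -63.7] [0.5329, 0.056, 0.226] [178.7, -75.1, 14.9] F [-0.4, -0.7, 0.0]
x -75.4 r 63.6 phi -55.6
angle 3.0 [(76, 3.5), (76, 3.0), (75, 4.0), (75, 2.5)]
angle 1.4 [(69, 2.0), (69, 1.5), (69, 1.0), (69, 2.5)]
```

View pics/c9.png

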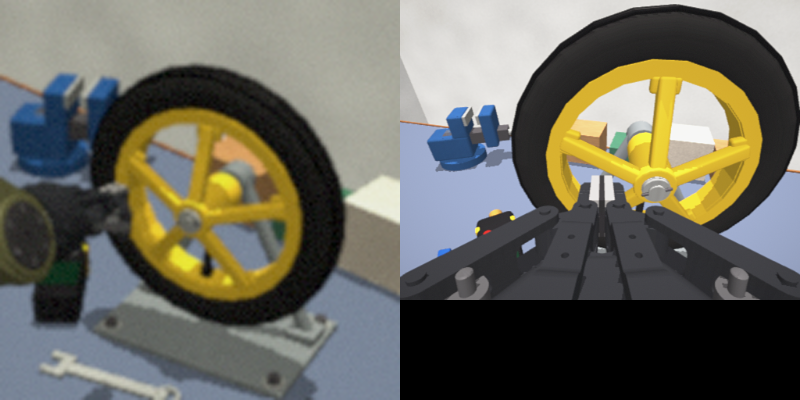

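The valve is now near the bottom, side-inset (207,265), and the estimate is about 3° short. I'll refine the stand pose and angle jointly over four images before the last nudge.

```bash
cat > joint.py <<'E'
from sim import *
import cv2,pickle
from scipy.optimize import minimize
from cell import camera_info
sd=camera_info("side")
def prep(f):
    h=cv2.cvtColor(cv2.imread(f),cv2.COLOR_BGR2HSV);return cv2.GaussianBlur(cv2.inRange(h,(18,120,60),(35,255,255)).astype(np.float32)/255,(0,0),1)
rr=np.linspace(.045,.088,14);ts=np.array([-.014,-.012,-.0105,-.005,-.002,0,.002,.005,.0105,.012,.014]);w=np.where(abs(ts)>.008,-5/6,1)
pts=np.array([[-.044+(r-.025)*16/60,a,r] for r in rr for a in ts]);ww=np.tile(w,len(rr))
# rim face ring: yellow at r 100-107, not inside at 93 (x=-19)
an=np.arange(0,360,6)
def score(y,i,st,t,c0=0,z=.19):
    K,E=np.array(i["K"]),np.array(i["extrinsics"])
    P=np.concatenate([R.from_euler('x',72*k+t,degrees=True).apply(pts) for k in range(5)]+[R.from_euler('x',an,degrees=True).apply([-.019,0,.103])])
    W=np.r_[np.tile(ww,5),np.ones(len(an))*1.5]
    P=R.from_euler('z',st[2]).apply(P+[0,0,z])+[st[0],st[1],0]
    c=P@E[:3,:3].T+E[:3,3];u=((c/c[:,2:])@K.T).astype(np.float32)
    m=cv2.remap(y,u[None,:,0],u[None,:,1],cv2.INTER_LINEAR,borderValue=0)[0];return (m*W).sum()
def run(imgs,groups,t0,free=True):
    def f(v):
        st=(ST[0]+v[0]*.01,ST[1]+v[1]*.01,ST[2]+v[2]*.05)
        return -sum(score(y,i,st,t0[g]+3*v[3+g]) for (y,i),g in zip(imgs,groups))
    n=3+len(t0);r=minimize(f,np.zeros(n),method="Nelder-Mead",options=dict(initial_simplex=np.vstack([np.zeros(n),np.eye(n)*.5]),maxiter=600,xatol=.01))
    v=r.x;print("dx,dy mm",(v[:2]*10).round(1),"dyaw",np.degrees(v[2]*.05).round(2),"angles",[round(t+3*a,2) for t,a in zip(t0,v[3:])],round(r.fun,1));return v
E
python3 - <<'E'
from joint import *
w1=(prep("pics/w1.png"),pickle.load(open("w1.pkl","rb")));w9=(prep("pics/w9.png"),pickle.load(open("w9.pkl","rb")))
s0=(prep("pics/side0.png"),sd);s9=(prep("pics/s9.png"),sd)
run([w1,s0,w9,s9],[0,0,1,1],[159,3]);run([w1,w9],[0,1],[159,3]);run([s0,s9],[0,1],[159,3]);run([w9],[0],[3]);run([w1],[0],[159])
E
```

```text
dx,dy mm [9.1 1.6] dyaw -0.84 angles [np.float64(159.26), np.float64(1.92)] -902.6
dx,dy mm [8.  0.5] dyaw 0.56 angles [np.float64(159.48), np.float64(1.48)] -474.1
dx,dy mm [11.6  4.8] dyaw -2.85 angles [np.float64(158.58), np.float64(1.63)] -456.6
dx,dy mm [8.7 3.1] dyaw 5.7 angles [np.float64(3.32)] -243.4
dx,dy mm [ 9.7 -2.2] dyaw -6.48 angles [np.float64(158.15)] -279.8
```

The joint fit gives about 1.9° remaining, and the stand is about 9 mm farther away than first fitted, which explains the missed push. I'll re-insert along the same line.

>>> {"fn": "jog_arm", "kwargs": {
  "increments": [
    [0, [0.1, 0, 0.38], [0, 0, 0]],
    [0, [0.13, 0, 0.48], [0, 0, 0]],
    [0, [0.13, 0, 0.48], [0, 0, 0]],
    [0, [0.13, 0, 0.48], [0, 0, 0]],
    [0, [0.13, 0, 0.48], [0, 0, 0]],
    [0, [0.1, 0, 0.38], [0, 0, 0]],
    [0, [0, 0, 0], [0, 0, 0]],
    [0, [0, 0, 0], [0, 0, 0]]
  ]
}}

```text
time: 21.65
eef_pos: [0.6, 0.0728, 0.2254]
orientation: [178.8, -75.0, 14.8]
ft_force: [-0.4, -0.9, -0.0]
opening: -0.0002
gripper_force: 0.0
```

```bash
python3 - <<'E'
from sim import *
path([arc(a,.0645,-.006) for a in (-58,-60,-61,-61.8,-62.6)],[1]*5)
E
```

```text
t 21.65 [-4.3, 7.7, 127.5, 147.7, 33.7, -67.3] [0.6, 0.0728, 0.2254] [178.8, -75.0, 14.8] F [-0.4, -0.9, -0.0]
x -6.2 r 63.7 phi -56.3
[[0, [-0.04, -0.07, 0.02], [0, 0, 0]], [0, [-0.08, -0.05, 0.02], [0, 0, 0]], [0, [-0.04, -0.02, 0.01], [0, 0, 0]], [0, [-0.03, -0.02, 0.01], [0, 0, 0]], [0, [-0.03, -0.01, 0.01], [0, 0, 0]], [0, [0, 0, 0], [0, 0, 0]], [0, [0, 0, 0], [0, 0, 0]], [0, [0, 0, 0], [0, 0, 0]]]
```

>>> {"fn": "jog_arm", "kwargs": {
  "increments": [
    [0, [-0.04, -0.07, 0.02], [0, 0, 0]],
    [0, [-0.08, -0.05, 0.02], [0, 0, 0]],
    [0, [-0.04, -0.02, 0.01], [0, 0, 0]],
    [0, [-0.03, -0.02, 0.01], [0, 0, 0]],
    [0, [-0.03, -0.01, 0.01], [0, 0, 0]],
    [0, [0, 0, 0], [0, 0, 0]],
    [0, [0.12, 0.09, -0.03], [0, 0, 0]],
    [0, [0.1, 0.07, -0.02], [0, 0, 0]]
  ]
}}

```text
time: 22.45
eef_pos: [0.6006, 0.0729, 0.2258]
orientation: [178.8, -75.1, 14.9]
ft_force: [-0.5, -0.0, 0.4]
opening: 0.0003
gripper_force: 0.0
```

>>> {"fn": "jog_arm", "kwargs": {
  "increments": [
    [0, [0, 0, 0], [0, 0, 0]],
    [0, [-0.1, 0, -0.38], [0, 0, 0]],
    [0, [-0.13, 0, -0.48], [0, 0, 0]],
    [0, [-0.13, 0, -0.48], [0, 0, 0]],
    [0, [-0.13, 0, -0.48], [0, 0, 0]],
    [0, [-0.13, 0, -0.48], [0, 0, 0]],
    [0, [-0.1, 0, -0.38], [0, 0, 0]],
    [0, [0, 0, 0], [0, 0, 0]]
  ]
}}

```text
time: 23.25
eef_pos: [0.5322, 0.0562, 0.2255]
orientation: [178.8, -75.1, 14.9]
ft_force: [0.2, 0.3, 0.1]
opening: 0.0002
gripper_force: 0.0
```

```bash
python3 - <<'E'
from joint import *
from cell import grab_frame
q,p,o=now();loc(p);i=camera_info("wrist")
cv2.imwrite("pics/w10.png",grab_frame("wrist")[...,::-1]);cv2.imwrite("pics/s10.png",grab_frame("side")[...,::-1])
pickle.dump(i,open("w10.pkl","wb"))
w1=(prep("pics/w1.png"),pickle.load(open("w1.pkl","rb")));w9=(prep("pics/w9.png"),pickle.load(open("w9.pkl","rb")));w10=(prep("pics/w10.png"),i)
s0=(prep("pics/side0.png"),sd);s9=(prep("pics/s9.png"),sd);s10=(prep("pics/s10.png"),sd)
run([w1,s0,w9,s9,w10,s10],[0,0,1,1,2,2],[159,2,0]);run([w1,w9,w10],[0,1,2],[159,2,0])
E
```

```text
t 23.25 [-8.7, -1.0, 136.9, 141.6, 36.2, -63.8] [0.5322, 0.0562, 0.2255] [178.8, -75.1, 14.9] F [0.2, 0.3, 0.1]
x -76.0 r 63.6 phi -56.1
dx,dy mm [8.9 1.5] dyaw -0.31 angles [np.float64(158.91), np.float64(1.69), np.float64(0.57)] -1339.5
dx,dy mm [7.9 3.1] dyaw 4.13 angles [np.float64(159.74), np.float64(3.19), np.float64(1.94)] -718.3
```

```bash
python3 -c "
from cell import ctrl
print(ctrl.close_job())"
```

```text
the job is handed in; nothing more can be done
None
```

The valve is at the bottom of the rim with its stem pointing up at the axle: my camera fits put it about 0.6° off straight up (1.9° by the wrist camera alone). The fingers turned it by two spokes, the wheel is standing still with the hand clear, I noticed no contact with anything else, and the job was handed in at about 23 s.

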